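# Transfer a row of drawn samples from the sample rack to the cooling-bath carrier in order

## Robot

A 6-joint arm with a two-finger parallel gripper is mounted at the origin on the work surface. World frame = base frame: x ahead of the robot, y to its left, z up, the work surface at z = 0. Lengths are in m, angles in rad, forces in N, time in s.
With the tool pointing down it reaches from about 0.35 to 0.975 m from the base axis. Payload 4.9 kg.
Tool frame: the origin (TCP) lies at the very end of the fingers, on their centre line; the grasp point (between the pads) lies 19 mm behind it; z points along the fingers, y is the line along which they close (so a half turn about z gives the same grasp; the last joint's range is limited). The gripper opens to 85 mm and grips with 20 to 120 N. Pads are 22 mm wide; open, the fingers measure 114 mm over their backs; the gripper's body (76 mm by 85 mm) begins 54 mm behind the grasp point. The pads swing forward as they close: fully open they stand 13 mm farther back than shut.
Start: joints at [1.192, 0.053, 1.613, -0, 1.476, -0.119], TCP at [0.161, 0.604, 0.193] pointing down, gripper open.
Joint ranges: [-3.01, 3.01], [-1.01, 2.22], [0.06, 2.58], [-1.02, 4.17], [0.09, 2.62], [-3.14, 3.14]. Speed limits (rad/s): [2.57, 2.57, 3.14, 3.14, 3.14, 3.14].

## Interface

Orientations are given as a 3x3 rotation matrix whose columns are the frame's x, y, z axes.
In Python, from plant import env gives the robot as it stands.
- The arm moves only by the tool play_rows, never from a script. Its argument "plan" is a list of rows, each a list of 3 entries, a list of its own where there are three numbers: the shift along the tool's x, y, z scaled (see below), then the turn about the tool's z scaled (see below), then the closure, from 0 (fully open) to 1 (shut). A call has 1 to 20 rows; each row shifts and turns the commanded pose from where the row before left it, along the tool's axes as they then stand; what a row does not reach is not made up. The controller multiplies each number of a shift by 15 cm and each number of a turn by pi rad. A row lasts 1/12 s, in which the tool goes at most 41.7 mm and 7.16 degrees, less where a joint would pass 70% of its speed; a pose out of reach is approached as far as the arm can. A call with a number of a shift or a turn outside -1 to 1 is refused whole. A call with a gripper value outside its range is refused whole. The fingers move at their own pace and stop on an object; the grip force is fixed at half the most. Time passes only in rows, so rows that do not move let the fingers close. It gives the time, the measured TCP pose, the force, the opening and the grip force at its end, in the units of the state.
- env.read_state(): the state, without advancing time (a new reading comes with each control period).
- env.capture(name): name is "side" or "top" or "wrist"; returns the picture (400x640x3 uint8, red, green, blue); there is no depth.
- env.camera_model(name): a dict with "vfov" (degrees; the focal length in pixels is half the picture's height over the tangent of half this angle, whatever the lens; pixels are square), "cx", "cy" (the principal point, pixels), "k1" (the pictures are not rectified: a ray, as slopes to the right and down, at radius r is drawn at 1 + k1 r^2 times it, then the intrinsics apply), "pose" (4x4, takes a point from camera to world coordinates). Camera axes: x right, y down, z forward; pixel columns grow to the right and rows downward; lengths in m; the calibration is good to about 2 mm. A picture is of the moment at which its call begins: read the wrist's pose just before it. camera_model takes no time and is no camera call; for the wrist camera it gives the pose at the moment of the call.
- env.job_done(): hands the job in; it is judged then, once.
Trained networks look in the newest picture that a camera, given by its name, has taken for a name from the list of things; names that differ only in an ending like _2 or _b are one class to them, and where a whole thing is asked for, a point or a joint stands for the part that bears it (a point fixed in the world has none). Each returns a list of dicts, best first, with "score" (0 to 1); they miss things now and then, are a little off and sometimes report something else, mostly with a low value. They report only what shows in the picture. A call takes as long as a camera call.
- env.masks_of(thing, camera): "region" (400x640 bool, what is visible of it) and "extent" ([left, top, right, bottom] in pixels, round what is visible of it).
The state is a dict: "clock": time; "qpos": joint angles; "joint_vel": joint speeds; "joint_efforts": joint torques, N m; "tcp_pos": TCP position; "tool_rot": TCP orientation; "wrist_force": force on the tool from outside, world axes, zero at the start; "torque": the same for the moment, N m; "opening": finger opening in m; "finger_force": force on a finger pad.
Only numpy, scipy, OpenCV 4.12 (cv2) and the standard library are available. Lean on these libraries where they do the work, as an engineer would, in place of code of your own. Each camera call takes 0.05 s, during which the arm holds its last target. There are 200 camera calls.

## Task

The four samples stand in the sample rack in the order they were drawn, counted from the rack's carrying handle, and the log knows them only by that order. Move them into the empty steel bath carrier in the same order counted from the carrier's own carrying handle: the sample nearest the rack's handle goes in the pocket nearest the carrier's handle, and so on down the row. Keep every sample upright, set it down on the pocket floor rather than dropping it, and leave all four standing free.

Things in the scene. Friction and masses are not known exactly. Their poses are not given: they have to be found in the camera images.
- bottle: White plastic bottle with a grey cap: round body 44 mm diameter and 85 mm high, then a tapering shoulder and a 31 mm cap, 124 mm high in all, about 0.13 kg. Origin: centre of its underside; z along its axis, up. Starts upright in nest_a, at any yaw.
- can: Small bare aluminium drinks can with a pull tab on top: 53 mm diameter, 89 mm high, about 0.15 kg; its straight wall runs from 6 to 80 mm height. Origin: centre of its underside; z along its axis, up. Starts upright in nest_b, at any yaw.
- jar: Squat amber glass jar: body 50 mm diameter up to 52 mm height, then a black screw lid 53 mm in diameter, 66 mm high in all, about 0.16 kg. Origin: centre of its underside; z along its axis, up. Starts upright in nest_c, at any yaw.
- tube: Slim white plastic sample tube standing on its flat end: body 34 mm diameter up to 74 mm height, then a 38 mm white screw cap, 92 mm high in all, about 0.07 kg. Origin: centre of its underside; z along its axis, up. Starts upright in nest_d, at any yaw.
- nest_a: One of four identical white plastic nests fixed on the sample rack: open square pan 72 x 72 mm, 16 mm high, floor and walls 2.5 mm thick, at 74 mm pitch in a straight row along its own y. Origin: centre of its underside, 12 mm above the table. Holds the bottle at the start.
- nest_b: One of four identical white plastic nests fixed on the sample rack: open square pan 72 x 72 mm, 16 mm high, floor and walls 2.5 mm thick, at 74 mm pitch in a straight row along its own y. Origin: centre of its underside, 12 mm above the table. Holds the can at the start.
- nest_c: One of four identical white plastic nests fixed on the sample rack: open square pan 72 x 72 mm, 16 mm high, floor and walls 2.5 mm thick, at 74 mm pitch in a straight row along its own y. Origin: centre of its underside, 12 mm above the table. Holds the jar at the start.
- nest_d: One of four identical white plastic nests fixed on the sample rack: open square pan 72 x 72 mm, 16 mm high, floor and walls 2.5 mm thick, at 74 mm pitch in a straight row along its own y. Origin: centre of its underside, 12 mm above the table. Holds the tube at the start.
- rack_handle: Carrying handle of the sample rack: upright steel bail with black sleeve, 72 mm wide along its x (across the row), 62 mm high, fixed at one end of the rack, either end; the other end has only a flat lug. Origin: centre of its foot, in line with the nests, 12 mm above the table. Nest centres are 51, 125, 199 and 273 mm from it. The rack is fixed.
- carrier: Target: fixed sheet-steel tray, 76 (x) by 295 (y) mm; origin on the table under its centre. Four 70 x 70 mm pockets, centres at x 0, y +109.5, +36.5, -36.5, -109.5 mm; floor 9 mm, walls and 3 mm partitions 25 mm above the table. Upright bail handle with black sleeve at y +159.5 mm (71 mm high, 72 wide along x): the pocket at +109.5 is at the handle.

How it is judged:
At the end, for the whole second after the job is handed in: Each sample is released, upright (within 0.1 rad) and at rest on the floor (within 4 mm) of the carrier pocket, within 20 mm of its centre along both axes, whose place counted from the carrier's handle equals that of its nest counted from the rack's handle (((horizontal distance between nest_a and rack_handle between 0.031 and 0.071 m and y of bottle in the frame of carrier between 0.0895 and 0.1295 m) or (horizontal distance between nest_a and rack_handle between 0.105 and 0.145 m and y of bottle in the frame of carrier between 0.0165 and 0.0565 m) or (horizontal distance between nest_a and rack_handle between 0.179 and 0.219 m and y of bottle in the frame of carrier between -0.0565 and -0.0165 m) or (horizontal distance between nest_a and rack_handle between 0.253 and 0.293 m and y of bottle in the frame of carrier between -0.1295 and -0.0895 m)) and x of bottle in the frame of carrier between -0.02 and 0.02 m and z of bottle in the frame of carrier between 0.005 and 0.013 m and angle between each of bottle, can, jar, tube's own z axis and vertical below 0.1 rad and linear speed of each of bottle, can, jar, tube below 0.02 m/s and ((horizontal distance between nest_b and rack_handle between 0.031 and 0.071 m and y of can in the frame of carrier between 0.0895 and 0.1295 m) or (horizontal distance between nest_b and rack_handle between 0.105 and 0.145 m and y of can in the frame of carrier between 0.0165 and 0.0565 m) or (horizontal distance between nest_b and rack_handle between 0.179 and 0.219 m and y of can in the frame of carrier between -0.0565 and -0.0165 m) or (horizontal distance between nest_b and rack_handle between 0.253 and 0.293 m and y of can in the frame of carrier between -0.1295 and -0.0895 m)) and x of can in the frame of carrier between -0.02 and 0.02 m and z of can in the frame of carrier between 0.005 and 0.013 m and ((horizontal distance between nest_c and rack_handle between 0.031 and 0.071 m and y of jar in the frame of carrier between 0.0895 and 0.1295 m) or (horizontal distance between nest_c and rack_handle between 0.105 and 0.145 m and y of jar in the frame of carrier between 0.0165 and 0.0565 m) or (horizontal distance between nest_c and rack_handle between 0.179 and 0.219 m and y of jar in the frame of carrier between -0.0565 and -0.0165 m) or (horizontal distance between nest_c and rack_handle between 0.253 and 0.293 m and y of jar in the frame of carrier between -0.1295 and -0.0895 m)) and x of jar in the frame of carrier between -0.02 and 0.02 m and z of jar in the frame of carrier between 0.005 and 0.013 m and ((horizontal distance between nest_d and rack_handle between 0.031 and 0.071 m and y of tube in the frame of carrier between 0.0895 and 0.1295 m) or (horizontal distance between nest_d and rack_handle between 0.105 and 0.145 m and y of tube in the frame of carrier between 0.0165 and 0.0565 m) or (horizontal distance between nest_d and rack_handle between 0.179 and 0.219 m and y of tube in the frame of carrier between -0.0565 and -0.0165 m) or (horizontal distance between nest_d and rack_handle between 0.253 and 0.293 m and y of tube in the frame of carrier between -0.1295 and -0.0895 m)) and x of tube in the frame of carrier between -0.02 and 0.02 m and z of tube in the frame of carrier between 0.005 and 0.013 m); the robot touches nothing.
It fails at once if a sample is tipped over (more than 0.6 rad from upright) (angle between any of bottle, can, jar, tube's own z axis and vertical above 0.6 rad).
It fails at once if a sample is dropped (falls free at over 0.5 m/s, a drop of more than 12 mm, touching nothing) ((linear speed of bottle above 0.5 m/s and contact force between bottle and anything else below 0.05 N) or (linear speed of can above 0.5 m/s and contact force between can and anything else below 0.05 N) or (linear speed of jar above 0.5 m/s and contact force between jar and anything else below 0.05 N) or (linear speed of tube above 0.5 m/s and contact force between tube and anything else below 0.05 N)).
It also fails if it takes over 120 s, if anything falls off the work surface, if the arm or the gripper's body presses on something with over 40 N, if the wrist force passes 120 N, or if a joint passes its speed limit or range.

## Working session

There is one attempt and no reset: what is moved stays moved. The work goes in short steps, Python scripts to look and compute and a tool call to move; the robot and the scene stay as the last step left them, time stands still between calls to the robot, and variables do not carry over. Pictures are saved under pics/ and viewed, at most 14 in all, crops included, and the job is handed in when it is done.

Besides the shell and the picture viewer there is one more tool, called after "Request:" by a JSON object that holds its "op" and its "data", one argument or row to a line. play_rows: Moves the arm, as the interface text tells. Shifts and turns lie within -1 to 1; 1 stands for 15 cm of shift or pi rad of turn. Its arguments: {"type":"object","properties":{"plan":{"type":"array","items":{"type":"array"}}},"required":["plan"]}

```bash
mkdir -p pics; ls; python3 - <<'E'
from plant import env
import cv2,numpy as np
s=env.read_state();print({k:np.round(v,3).tolist() for k,v in s.items()})
for n in("top","side","wrist"):
    m=env.camera_model(n);print(n,{k:np.round(v,4).tolist() for k,v in m.items()})
    im=env.capture(n);cv2.imwrite(f"pics/{n}0.png",im[:,:,::-1])
    for t in("bottle","can","jar","tube","nest_a","rack_handle","carrier"):
        for d in env.masks_of(t,n)[:5]:
            ys,xs=np.nonzero(d["region"]);print(n,t,round(d["score"],2),np.round(d["extent"]).tolist(),xs.mean().round(1),ys.mean().round(1))
print(env.read_state()["clock"])
E
```

```text
pics
{'clock': 0.0, 'qpos': [1.192, 0.053, 1.614, 0.0, 1.476, -0.119], 'joint_vel': [0.002, -0.001, -0.0, 0.001, -0.0, -0.001], 'joint_efforts': [0.002, -39.367, -37.018, 0.0, 0.007, 0.0], 'tcp_pos': [0.16, 0.603, 0.192], 'tool_rot': [[-0.966, 0.257, -0.001], [0.257, 0.966, -0.002], [0.0, -0.002, -1.0]], 'wrist_force': [-0.012, 0.328, -0.209], 'torque': [-0.03, -0.08, 0.025], 'finger_force': 0.0, 'opening': 0.086}
top {'vfov': 55.3723, 'cx': 315.3542, 'cy': 196.8998, 'k1': -0.0478, 'pose': [[0.0259, -0.9953, 0.0938, 0.4375], [-0.9993, -0.0283, -0.024, 0.0084], [0.0266, -0.0931, -0.9953, 0.8977], [0.0, 0.0, 0.0, 1.0]]}
top bottle 0.77 [420.0, 173.0, 451.0, 197.0] 432.7 183.3
top bottle 0.57 [343.0, 160.0, 382.0, 198.0] 358.4 177.8
top bottle 0.36 [389.0, 165.0, 415.0, 190.0] 400.9 175.9
top jar 0.95 [444.0, 176.0, 478.0, 201.0] 460.8 187.9
top tube 0.63 [390.0, 165.0, 411.0, 188.0] 400.7 175.7
top nest_a 0.97 [378.0, 164.0, 413.0, 198.0] 392.2 183.7
top nest_a 0.91 [346.0, 160.0, 384.0, 197.0] 357.8 177.6
top nest_a 0.86 [409.0, 167.0, 442.0, 203.0] 422.2 187.7
top nest_a 0.83 [440.0,
[... 571 characters left out ...]
375.0, 233.0] 362.6 215.9
side jar 0.7 [398.0, 254.0, 423.0, 292.0] 411.6 274.3
side tube 0.95 [372.0, 210.0, 385.0, 251.0] 379.3 230.4
side nest_a 0.89 [389.0, 276.0, 433.0, 304.0] 410.9 289.1
side nest_a 0.69 [358.0, 234.0, 384.0, 259.0] 368.3 245.4
side nest_a 0.63 [374.0, 252.0, 408.0, 277.0] 384.7 265.1
side nest_a 0.56 [344.0, 219.0, 361.0, 236.0] 351.0 228.0
side rack_handle 0.53 [340.0, 200.0, 357.0, 222.0] 346.4 211.2
side carrier 0.83 [268.0, 140.0, 312.0, 208.0] 289.0 176.2
wrist {'vfov': 64.0597, 'cx': 316.2779, 'cy': 203.2749, 'k1': -0.008, 'pose': [[0.2573, 0.9237, 0.2839, 0.0863], [0.9663, -0.2461, -0.0751, 0.6218], [0.0005, 0.2937, -0.9559, 0.3744], [0.0, 0.0, 0.0, 1.0]]}
1.2
```

```bash
python3 - <<'E'
import cv2
t=cv2.imread("pics/top0.png");s=cv2.imread("pics/side0.png")
cv2.imwrite("pics/topc.png",cv2.resize(t[130:250,110:510],None,fx=2,fy=2,interpolation=2))
cv2.imwrite("pics/sidec.png",cv2.resize(s[120:320,240:460],None,fx=3,fy=3,interpolation=2)[:600])
E
```

```text
(no output)
```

View pics/topc.png

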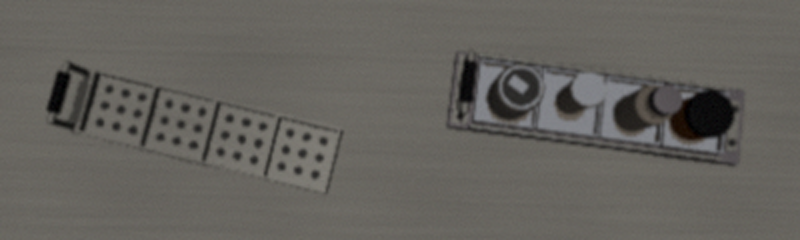

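View pics/sidec.png

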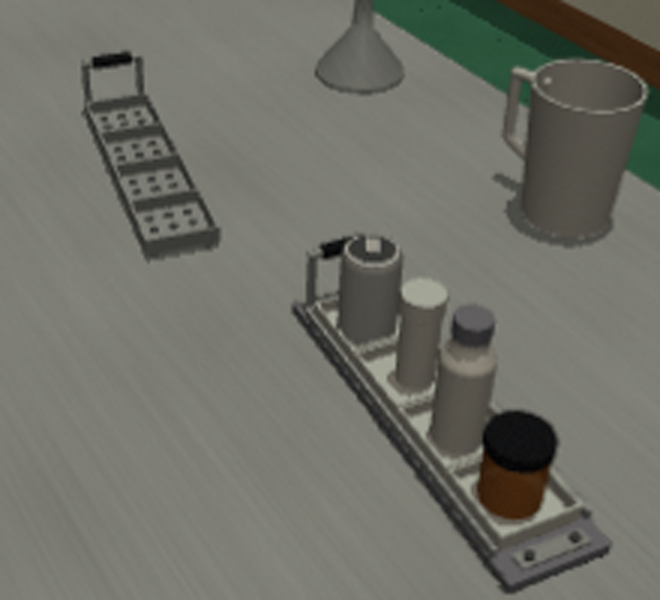

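The pictures show both handles at the left (+y) end. The rack handle is at about (342,174) and the carrier handle at about (140,178). Counted from the rack handle the order is can, tube, bottle, jar, and the carrier is empty. Next I fit rough positions from the two fixed views.

```bash
cat > h.py <<'E'
import numpy as np,cv2
from scipy.optimize import least_squares
PROF={"bottle":[(22,0),(22,85),(15.5,105),(15.5,124)],"can":[(24,0),(26.5,6),(26.5,80),(24,89)],
"jar":[(25,0),(25,52),(26.5,52),(26.5,66)],"tube":[(17,0),(17,74),(19,74),(19,92)]}
def proj(m,P):
    P=np.atleast_2d(P);T=np.linalg.inv(m["pose"]);c=P@T[:3,:3].T+T[:3,3]
    s=c[:,:2]/c[:,2:];s=s*(1+m["k1"]*(s**2).sum(1,keepdims=True))
    f=200/np.tan(np.radians(m["vfov"]/2));return s*f+[m["cx"],m["cy"]]
def ray(m,uv):
    f=200/np.tan(np.radians(m["vfov"]/2));d=(np.array(uv,float)-[m["cx"],m["cy"]])/f;s=d.copy()
    for _ in range(10): s=d/(1+m["k1"]*(s@s))
    R=m["pose"][:3,:3];return m["pose"][:3,3],R@np.array([*s,1.])
def atz(m,uv,z):
    o,d=ray(m,uv);return o+d*(z-o[2])/d[2]
def surf(n,p):
    a=np.linspace(0,2*np.pi,49);return np.array([[p[0]+r*np.cos(t)/1e3,p[1]+r*np.sin(t)/1e3,p[2]+z/1e3] for r,z in PROF[n] for t in a])
def fit(n,obs,p0,fixz=None):  # obs: [(model,extent)]
    def res(p):
        p=p if fixz is None else [p[0],p[1],fixz];r=[]
        for m,e in obs:
            q=proj(m,surf(n,p));b=np.r_[q.min(0),q.max(0)];r+=list(b-np.array(e)-[-.0,-.0,1,1][0])
        return np.array(r)
    s=least_squares(res,p0,loss="soft_l1");return s.x,res(s.x)
def carrier_outline(p,hw=.038,hl=.1475,z=.025): # p=x,y,yaw of y axis
    u=np.array([np.cos(p[2]),np.sin(p[2])]);v=np.array([u[1],-u[0]])
    return np.array([[*(np.array(p[:2])+a*hw*v+b*hl*u),z] for a,b in((1,1),(1,-1),(-1,-1),(-1,1))])
E
python3 - <<'E'
from h import *
from plant import env
M={n:env.camera_model(n) for n in("top","side")}
O={"bottle":([420,173,451,197],[385,222,404,273]),"can":([343,160,382,198],[355,199,375,233]),"jar":([444,176,478,201],[398,254,423,292]),"tube":([390,165,411,188],[372,210,385,251])}
for n in O:
    g=atz(M["top"],[(O[n][0][0]+O[n][0][2])/2,(O[n][0][1]+O[n][0][3])/2],.1)
    x,r=fit(n,[(M["top"],O[n][0]),(M["side"],O[n][1])],g*[1,1,.1]);print(n,x.round(4),r.round(1))
# carrier corners / nests read from crop (top crop = /2 + (110,130))
c=lambda u,v:(u/2+110-.25,v/2+130-.25)
for nm,uv,z in(("c_far+",c(97,72),.025),("c_near+",c(83,133),.025),("c_far-",c(342,129),.025),("c_near-",c(327,193),.025),
 ("c_handle",c(59,92),.071),("rack hndl",c(468,80),.070),("lug",c(732,125),.012),("rack c",c(456,52),.012),("rack d",c(448,127),.012)):
    print(nm,atz(M["top"],uv,z).round(4))
E
```

```text
bottle [ 0.5499 -0.2729  0.0151] [-3.4 -0.1  1.3 -0.  -2.9 -0.1  1.2  0.3]
can [ 0.5696 -0.125   0.013 ] [ 9.6  0.1 -0.6 -9.5 -2.2 -1.3 -0.2  2.9]
jar [ 0.5435 -0.3389  0.0223] [-0.  -0.5 -0.1  0.5 -1.4 -0.1  1.4  0.1]
tube [ 0.5647 -0.1954  0.0172] [-3.7  0.5  1.5 -0.4 -1.8  1.4  3.1 -1.6]
c_far+ [0.5817 0.3525 0.025 ]
c_near+ [0.5105 0.364  0.025 ]
c_far- [0.5236 0.067  0.025 ]
c_near- [0.4498 0.0816 0.025 ]
c_handle [0.5509 0.3747 0.071 ]
rack hndl [ 0.5773 -0.0725  0.07  ]
lug [ 0.543  -0.3952  0.012 ]
rack c [ 0.6201 -0.0634  0.012 ]
rack d [ 0.5308 -0.0558  0.012 ]
```

Request:
{"op": "play_rows", "data": {
  "plan": [
    [[0,0,-0.056],0.0371,0],
    [[0,0,-0.056],0.0371,0],
    [[0,0,-0.056],0.0371,0],
    [[0,0,-0.056],0.0371,0],
    [[0,0,-0.056],0.0371,0],
    [[0,0,-0.056],0.0371,0],
    [[0,0,-0.056],0.0371,0],
    [[0,0,-0.056],0.0371,0],
    [[0,0,-0.056],0.0371,0],
    [[0,0,-0.056],0.0371,0],
    [[0,0,-0.056],0.0371,0],
    [[0,0,-0.056],0.0371,0],
    [[0,0,-0.056],0.0371,0]
  ]
}}

```text
clock: 2.28
tcp_pos: [0.1605, 0.604, 0.3027]
tool_rot: [[0.208, 0.978, -0.0], [0.978, -0.208, 0.0], [0.0, -0.0, -1.0]]
wrist_force: [-0.1, -0.5, -0.3]
opening: 0.0853
finger_force: 0.0
```

Request:
{"op": "play_rows", "data": {
  "plan": [
    [[-0.124,0.148,0],0,0],
    [[-0.124,0.148,0],0,0],
    [[-0.124,0.148,0],0,0],
    [[-0.124,0.148,0],0,0],
    [[-0.124,0.148,0],0,0],
    [[-0.124,0.148,0],0,0],
    [[-0.124,0.148,0],0,0],
    [[-0.124,0.148,0],0,0],
    [[-0.124,0.148,0],0,0],
    [[-0.124,0.148,0],0,0],
    [[-0.124,0.148,0],0,0],
    [[-0.124,0.148,0],0,0],
    [[-0.124,0.148,0],0,0],
    [[-0.124,0.148,0],0,0],
    [[-0.124,0.148,0],0,0],
    [[-0.124,0.148,0],0,0],
    [[-0.124,0.148,0],0,0],
    [[-0.124,0.148,0],0,0],
    [[-0.124,0.148,0],0,0],
    [[-0.124,0.148,0],0,0]
  ]
}}

```text
clock: 3.95
tcp_pos: [0.5206, 0.1484, 0.3025]
tool_rot: [[0.203, 0.979, 0.0], [0.979, -0.203, 0.0], [0.0, 0.0, -1.0]]
wrist_force: [-0.8, -0.4, 0.0]
opening: 0.0856
finger_force: 0.0
```

```bash
cat >> h.py <<'E'
def look(tag,things):
    from plant import env
    s=env.read_state();m=env.camera_model("wrist");im=env.capture("wrist");cv2.imwrite(f"pics/{tag}.png",im[:,:,::-1]);out={}
    for t in things:
        out[t]=env.masks_of(t,"wrist")
        for d in out[t][:4]:
            ys,xs=np.nonzero(d["region"]);print(t,round(d["score"],2),np.round(d["extent"]).tolist(),cv2.minAreaRect(np.c_[xs,ys].astype(np.float32)))
    import pickle;pickle.dump((s,m,out),open(f"pics/{tag}.pkl","wb"));return s,m,out
E
python3 - <<'E'
from h import *
s,m,o=look("w1",["carrier","rack_handle"])
print(s["tcp_pos"].round(4),s["tool_rot"].round(3).tolist(),s["qpos"].round(3),m["pose"].round(3).tolist())
P=carrier_outline([.5164,.216,np.radians(78.2)]);print(proj(m,P).round(1))
E
```

```text
carrier 0.92 [271.0, 0.0, 336.0, 216.0] ((303.5, 105.5), (211.0, 61.0), 90.0)
rack_handle 0.81 [356.0, 279.0, 408.0, 307.0] ((377.981689453125, 291.83538818359375), (30.810400009155273, 50.356781005859375), 83.6598129272461)
[0.5206 0.1484 0.3025] [[0.203, 0.979, 0.0], [0.979, -0.203, 0.0], [0.0, 0.0, -1.0]] [ 0.14  -0.189  1.664  0.     1.667  0.345] [[0.979, -0.194, -0.06, 0.534], [-0.203, -0.936, -0.287, 0.22], [-0.0, 0.294, -0.956, 0.484], [0.0, 0.0, 0.0, 1.0]]
[[333.7 -11.4]
 [330.4 212.5]
 [280.2 212.5]
 [272.8 -11.5]]
```

View pics/w1.png

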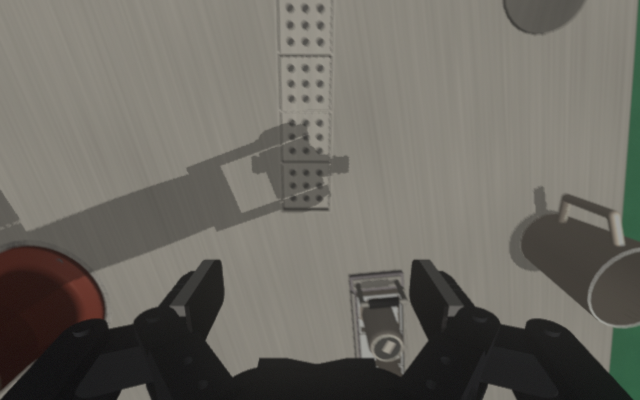

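The near end of the carrier is at about row 210, cols 282–329, and the partitions are at rows 162, 111 and 55. This matches my projection to within 2 px. Next I look at the rack from two wrist positions.

Request:
{"op": "play_rows", "data": {
  "plan": [
    [[-0.183,0.0456,-0.011],0,0],
    [[-0.183,0.0456,-0.011],0,0],
    [[-0.183,0.0456,-0.011],0,0],
    [[-0.183,0.0456,-0.011],0,0],
    [[-0.183,0.0456,-0.011],0,0],
    [[-0.183,0.0456,-0.011],0,0],
    [[-0.183,0.0456,-0.011],0,0],
    [[-0.183,0.0456,-0.011],0,0],
    [[-0.183,0.0456,-0.011],0,0],
    [[-0.183,0.0456,-0.011],0,0],
    [[-0.183,0.0456,-0.011],0,0],
    [[-0.183,0.0456,-0.011],0,0],
    [[-0.183,0.0456,-0.011],0,0],
    [[-0.183,0.0456,-0.011],0,0],
    [[-0.183,0.0456,-0.011],0,0],
    [[-0.183,0.0456,-0.011],0,0],
    [[-0.183,0.0456,-0.011],0,0],
    [[-0.183,0.0456,-0.011],0,0],
    [[0,0,0],-0.032,0],
    [[0,0,0],0,0]
  ]
}}

```text
clock: 5.77
tcp_pos: [0.5404, -0.3591, 0.3316]
tool_rot: [[0.102, 0.995, -0.0], [0.995, -0.102, 0.001], [0.001, -0.0, -1.0]]
wrist_force: [-0.3, 0.7, 0.2]
opening: 0.0851
finger_force: 0.0
```

```bash
python3 - <<'E'
from h import *
s,m,o=look("w2",["can","tube","bottle","jar","nest_a","rack_handle"])
print(s["tcp_pos"].round(4),s["tool_rot"].round(3).tolist(),s["qpos"].round(3))
im=cv2.imread("pics/w2.png");cv2.imwrite("pics/w2c.png",cv2.resize(im[:400,200:440],None,fx=1.5,fy=1.5,interpolation=2))
E
```

```text
tube 0.57 [309.0, 9.0, 344.0, 52.0] ((325.0, 29.5), (45.0, 32.0), 90.0)
bottle 0.67 [304.0, 76.0, 339.0, 114.0] ((319.5, 93.5), (35.35533905029297, 35.35533905029297), 45.0)
jar 0.76 [301.0, 126.0, 342.0, 171.0] ((320.5000305175781, 148.50001525878906), (38.18376159667969, 39.59797668457031), 45.0)
nest_a 0.73 [297.0, 68.0, 350.0, 120.0] ((320.4999694824219, 93.49998474121094), (50.99999237060547, 52.99999237060547), -0.0)
nest_a 0.63 [296.0, 8.0, 349.0, 67.0] ((320.5, 37.5), (59.0, 53.0), 90.0)
nest_a 0.6 [296.0, 123.0, 344.0, 170.0] ((320.0, 146.0), (48.0, 48.0), 90.0)
nest_a 0.59 [297.0, 0.0, 347.0, 7.0] ((321.0, 4.0), (8.0, 54.0), 90.0)
[ 0.5404 -0.3591  0.3316] [[0.102, 0.995, -0.0], [0.995, -0.102, 0.001], [0.001, -0.0, -1.0]] [-0.701  0.065  1.373  0.     1.704 -0.599]
```

View pics/w2c.png

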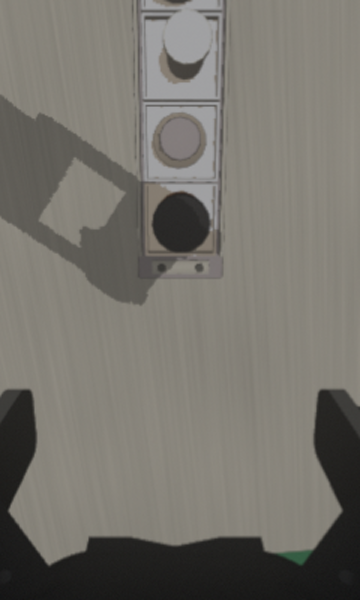

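Request:
{"op": "play_rows", "data": {
  "plan": [
    [[0.15,0,0],0,0],
    [[0.15,0,0],0,0],
    [[0.15,0,0],0,0],
    [[0.15,0,0],0,0],
    [[0,0,0],0,0]
  ]
}}

```text
clock: 6.53
tcp_pos: [0.5502, -0.2659, 0.3328]
tool_rot: [[0.1, 0.995, 0.001], [0.995, -0.1, 0.001], [0.001, 0.001, -1.0]]
wrist_force: [0.1, 0.1, -0.3]
opening: 0.0856
finger_force: 0.0
```

```bash
python3 - <<'E'
from h import *
s,m,o=look("w3",["can","tube","bottle","jar","nest_a","rack_handle"])
print(s["tcp_pos"].round(4))
im=cv2.imread("pics/w3.png");cv2.imwrite("pics/w3c.png",cv2.resize(im[:400,200:440],None,fx=1.5,fy=1.5,interpolation=2))
E
```

```text
can 0.87 [298.0, 22.0, 342.0, 80.0] ((318.5, 50.0), (52.0, 43.0), 90.0)
tube 0.88 [308.0, 96.0, 337.0, 124.0] ((323.8000183105469, 109.40000915527344), (28.621667861938477, 28.621667861938477), 26.56505012512207)
bottle 0.65 [304.0, 147.0, 336.0, 189.0] ((319.0, 166.5), (41.0, 32.0), 90.0)
jar 0.88 [300.0, 186.0, 338.0, 228.0] ((320.0, 209.5), (43.0, 36.0), 90.0)
nest_a 0.96 [297.0, 185.0, 343.0, 228.0] ((319.5, 205.0), (44.0, 45.0), 90.0)
nest_a 0.88 [296.0, 135.0, 345.0, 185.0] ((319.5, 159.0), (48.0, 47.0), 90.0)
nest_a 0.72 [298.0, 85.0, 345.0, 138.0] ((320.0, 109.0), (54.0, 50.0), 90.0)
nest_a 0.65 [299.0, 25.0, 345.0, 83.0] ((320.9999694824219, 52.99999237060547), (51.99999237060547, 57.99999237060547), 0.0)
rack_handle 0.64 [296.0, 2.0, 356.0, 22.0] ((320.9999694824219, 10.999998092651367), (57.99999237060547, 21.999996185302734), -0.0)
[ 0.5502 -0.2659  0.3328]
```

View pics/w3c.png

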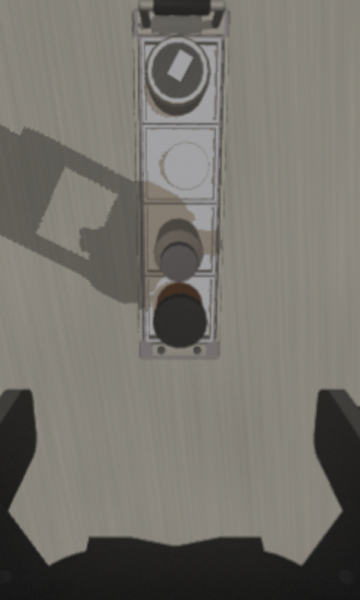

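Both views show can, tube, bottle and jar in that order from the rack handle. In w3 the centres are near (319,50), (324,109), (319,166) and (320,209). Next I fit the positions and the carrier jointly.

```bash
python3 - <<'E'
from h import *
import pickle
from plant import env
M={n:env.camera_model(n) for n in("top","side")}
for k in("w1","w2","w3"): M[k]=pickle.load(open(f"pics/{k}.pkl","rb"))[1]
O={"can":{"side":[355,199,375,233],"w3":[298,22,342,80]},
"tube":{"side":[372,210,385,251],"w2":[309,9,344,52],"w3":[308,96,337,124],"top":[390,165,411,188]},
"bottle":{"side":[385,222,404,273],"w2":[304,76,339,114],"w3":[304,147,336,189],"top":[420,173,451,197]},
"jar":{"side":[398,254,423,292],"w2":[301,126,342,171],"w3":[300,186,338,228],"top":[444,176,478,201]}}
G={"can":(.57,-.125),"tube":(.565,-.195),"bottle":(.55,-.27),"jar":(.5435,-.339)}
for n in O:
    for ks in (list(O[n]),[k for k in O[n] if k[0]=="w"]):
        ob=[(M[k],O[n][k]) for k in ks]
        x,r=fit(n,ob,[*G[n],.0145]);x2,r2=fit(n,ob,G[n],.0145);print(n,ks,x.round(4),"fixz",x2.round(4),r2.round(1).reshape(-1,4).tolist())
# carrier: near end + partitions centre in w1 , top corners
def pts(p,ly,z=.025,lx=0):
    u=np.array([np.cos(p[2]),np.sin(p[2])]);v=np.array([u[1],-u[0]]);return np.array([[*(np.array(p[:2])+lx*v+ly*u),z]])
ob1=[(-.1475,-.038,281.5,210),(-.1475,.038,329.5,210),(-.073,0,None,161.5),(0,0,None,110.5),(.073,0,None,55),(.05,-.038,279,None),(.05,.038,331.5,None)]
tc=[((1,1),(158.25,165.75)),((-1,1),(151.25,196.25)),((1,-1),(280.75,194.25)),((-1,-1),(273.25,226.25))]
def res(p,top=True):
    r=[]
    for ly,lx,u,v in ob1:
        q=proj(M["w1"],pts(p,ly,.025,lx))[0]
        if u:r.append(q[0]-u)
        if v:r.append(q[1]-v)
    if top:
        for (a,b),uv in tc: r+=list(proj(M["top"],pts(p,b*.1475,.025,a*.038))[0]-uv)
    return np.array(r)
for t in(True,False):
    s=least_squares(res,[.5164,.216,1.365],args=(t,));p=s.x;print("carrier",p.round(4),np.degrees(p[2]).round(2),s.fun.round(1))
    for y in(.1095,.0365,-.0365,-.1095):print(pts(p,y)[0].round(4))
E
```

```text
can ['side', 'w3'] [ 0.5671 -0.1296  0.0227] fixz [ 0.5674 -0.128 ] [[-2.3, -0.9, -0.1, 3.4], [0.1, 1.6, 0.4, -2.8]]
can ['w3'] [ 0.5666 -0.1316  0.0347] fixz [ 0.5672 -0.1275] [[-0.1, 1.1, 0.1, -3.2]]
tube ['side', 'w2', 'w3', 'top'] [ 0.5652 -0.1995  0.015 ] fixz [ 0.5652 -0.1993] [[-0.7, 3.1, 4.2, 0.0], [-0.6, -3.3, -2.2, 1.4], [0.7, -2.1, 2.7, 2.1], [-2.2, 0.6, 2.9, -0.5]]
tube ['w2', 'w3'] [ 0.5651 -0.1982 -0.0017] fixz [ 0.5651 -0.2007] [[-0.6, -2.0, -2.2, 2.4], [0.7, -0.9, 2.7, 3.3]]
bottle ['side', 'w2', 'w3', 'top'] [ 0.553  -0.2748  0.0143] fixz [ 0.553  -0.2748] [[-1.4, 0.2, 2.7, 0.5], [-1.1, 0.1, -0.3, -0.1], [-0.6, -1.1, 0.9, 0.4], [-2.7, -1.5, 2.1, -1.3]]
bottle ['w2', 'w3'] [ 0.5534 -0.275   0.0125] fixz [ 0.5534 -0.2749] [[-0.7, 0.2, 0.1, -0.0], [-0.2, -1.1, 1.2, 0.5]]
jar ['side', 'w2', 'w3', 'top'] [ 0.5458 -0.3399  0.0209] fixz [ 0.546 -0.341] [[-0.4, 2.7, 2.3, 2.7], [-0.4, -0.1, -2.0, -3.5], [1.1, -0.2, 0.1, 3.0], [-0.4, -1.0, -0.7, -0.3]]
jar ['w2', 'w3'] [ 0.5462 -0.3423  0.0089] fixz [ 0.5462 -0.3414] [[-0.1, 0.1, -1.7, -3.3], [1.3, -0.0, 0.3, 3.2]]
carrier [0.5175 0.217  1.3624] 78.06 [-1.   1.6  1.2  1.8  1.3 -0.2 -2.5 -2.8  1.7 -0.3 -1.5 -2.2 -0.2  0.9
 -0.2  0.4  0. ]
[0.5401 0.3242 0.025 ]
[0.525  0.2528 0.025 ]
[0.5099 0.1813 0.025 ]
[0.4948 0.1099 0.025 ]
carrier [0.518  0.2172 1.3582] 77.82 [-1.1  1.4  1.1  1.7  1.1 -0.4 -2.7 -2.3  2.2]
[0.5411 0.3242 0.025 ]
[0.5257 0.2529 0.025 ]
[0.5103 0.1815 0.025 ]
[0.4949 0.1102 0.025 ]
```

Request:
{"op": "play_rows", "data": {
  "plan": [
    [[0.154,0.003,0],0,0],
    [[0.154,0.003,0],0,0],
    [[0.154,0.003,0],0,0],
    [[0.154,0.003,0],0,0],
    [[0.154,0.003,0],0,0],
    [[0.154,0.003,0],0,0],
    [[0,0,0.12],0,0],
    [[0,0,0.12],0,0],
    [[0,0,0.12],0,0],
    [[0,0,0.12],0,0],
    [[0,0,0.12],0,0],
    [[0,0,0.12],0,0],
    [[0,0,0.12],0,0],
    [[0,0,0.12],0,0],
    [[0,0,0.12],0,0],
    [[0,0,0.12],0,0],
    [[0,0,0],0,0]
  ]
}}

```text
clock: 8.3
tcp_pos: [0.5639, -0.1317, 0.1471]
tool_rot: [[0.105, 0.994, -0.008], [0.995, -0.105, 0.003], [0.002, -0.008, -1.0]]
wrist_force: [-0.8, 0.2, -1.3]
opening: 0.0853
finger_force: 0.0
```

```bash
python3 - <<'E'
from h import *
s,m,o=look("w4",["can","tube","rack_handle"])
print(s["tcp_pos"].round(4),s["tool_rot"].round(3).tolist())
E
```

```text
can 0.76 [286.0, 150.0, 353.0, 235.0] ((317.362060546875, 193.65516662597656), (78.73482513427734, 68.15018463134766), 68.19859313964844)
tube 0.59 [306.0, 232.0, 353.0, 311.0] ((328.5, 271.0), (80.0, 47.0), 90.0)
rack_handle 0.87 [282.0, 117.0, 374.0, 137.0] ((323.9999694824219, 124.5), (89.99998474121094, 22.999996185302734), 0.0)
rack_handle 0.56 [287.0, 149.0, 354.0, 234.0] ((321.1000061035156, 193.70001220703125), (67.6727294921875, 78.42447662353516), 18.43494987487793)
[ 0.5639 -0.1317  0.1471] [[0.105, 0.994, -0.008], [0.995, -0.105, 0.003], [0.002, -0.008, -1.0]]
```

View pics/w4.png

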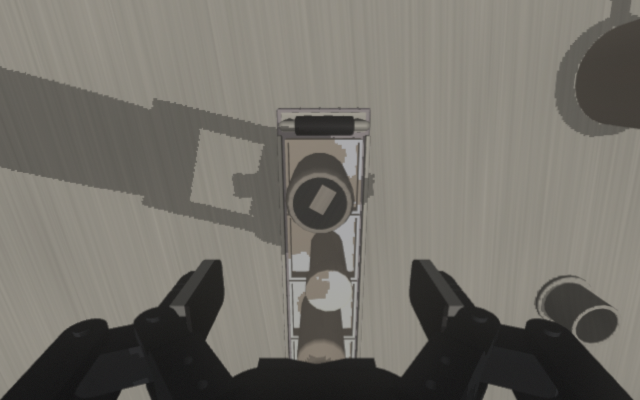

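The can rim is centred near (320,202) between the fingers. Next I refit with this closer view.

```bash
python3 - <<'E'
from h import *
import pickle
from plant import env
m=pickle.load(open("pics/w4.pkl","rb"))[1]
print(fit("can",[(m,[286,150,353,235])],[.567,-.128],.0145))
print(fit("tube",[(m,[306,232,353,311])],[.565,-.2],.0145))
# near rim bottom row; top disc centre
print(atz(m,(320,201),.1035).round(4), atz(m,(328.5,291),.1065).round(4))
s=env.read_state();print(s["tcp_pos"].round(4),s["tool_rot"].round(4).tolist(),s["clock"])
E
```

```text
(array([ 0.56473485, -0.12769713]), array([-1.20821748,  2.03174213,  1.20872716, -1.01650883]))
(array([ 0.56523637, -0.20041509]), array([-0.43510375, -2.84336204,  0.43238443,  1.40033413]))
[ 0.5653 -0.1256  0.1035] [ 0.5645 -0.1995  0.1065]
[ 0.5675 -0.1326  0.1536] [[0.104, 0.9946, 0.0021], [0.9946, -0.104, -0.0008], [-0.0006, 0.0022, -1.0]] 8.5
```

Request:
{"op": "play_rows", "data": {
  "plan": [
    [[0.032,-0.016,0],0,0],
    [[0,0,0.08],0,0],
    [[0,0,0.08],0,0],
    [[0,0,0.08],0,0],
    [[0,0,0.08],0,0],
    [[0,0,0.08],0,0],
    [[0,0,0.08],0,0],
    [[0,0,0.08],0,0],
    [[0,0,0.08],0,0],
    [[0,0,0.026],0,0],
    [[0,0,0.026],0,0],
    [[0,0,0.026],0,0],
    [[0,0,0],0,0],
    [[0,0,0],0,0]
  ]
}}

```text
clock: 9.67
tcp_pos: [0.5651, -0.1271, 0.0447]
tool_rot: [[0.103, 0.995, 0.001], [0.995, -0.103, -0.0], [-0.0, 0.001, -1.0]]
wrist_force: [-0.1, -0.7, -0.7]
opening: 0.0853
finger_force: 0.0
```

Request:
{"op": "play_rows", "data": {
  "plan": [
    [[0,0,0],0,0.2],
    [[0,0,0],0,0.3],
    [[0,0,0],0,0.4],
    [[0,0,0],0,0.6],
    [[0,0,0],0,0.8],
    [[0,0,0],0,1],
    [[0,0,0],0,1],
    [[0,0,0],0,1],
    [[0,0,0],0,1],
    [[0,0,0],0,1]
  ]
}}

```text
clock: 10.5
tcp_pos: [0.5656, -0.1273, 0.0456]
tool_rot: [[0.103, 0.995, 0.002], [0.995, -0.103, -0.001], [-0.0, 0.002, -1.0]]
wrist_force: [-1.4, -1.1, 6.0]
opening: 0.0504
finger_force: 62.5
```

Request:
{"op": "play_rows", "data": {
  "plan": [
    [[0,0,-0.02],0,1],
    [[0,0,-0.04],0,1],
    [[0,0,-0.06],0,1],
    [[0,0,-0.08],0,1],
    [[0,0,-0.08],0,1],
    [[0,0,-0.08],0,1],
    [[0,0,-0.08],0,1],
    [[0,0,-0.08],0,1],
    [[0,0,-0.08],0,1],
    [[0,0,-0.08],0,1],
    [[0,0,-0.08],0,1],
    [[0,0,0],0,1]
  ]
}}

```text
clock: 11.5
tcp_pos: [0.5665, -0.1276, 0.1622]
tool_rot: [[0.104, 0.995, 0.005], [0.995, -0.103, -0.002], [-0.001, 0.005, -1.0]]
wrist_force: [1.3, 0.2, -1.2]
opening: 0.0505
finger_force: 62.6
```

Request:
{"op": "play_rows", "data": {
  "plan": [
    [[0.08,-0.013,0],0,1],
    [[0.165,-0.0266,0],0,1],
    [[0.165,-0.0266,0],0,1],
    [[0.165,-0.0266,0],0,1],
    [[0.165,-0.0266,0],0,1],
    [[0.165,-0.0266,0],0,1],
    [[0.165,-0.0266,0],0,1],
    [[0.165,-0.0266,0],0,1],
    [[0.165,-0.0266,0],0,1],
    [[0.165,-0.0266,0],0,1],
    [[0.165,-0.0266,0],0,1],
    [[0.165,-0.0266,0],0,1],
    [[0.165,-0.0266,0],0,1],
    [[0.165,-0.0266,0],0,1],
    [[0.165,-0.0266,0],0,1],
    [[0.165,-0.0266,0],0,1],
    [[0.165,-0.0266,0],0,1],
    [[0.165,-0.0266,0],0,1],
    [[0.08,-0.013,0],0.017,1],
    [[0,0,0],0.017,1]
  ]
}}

```text
clock: 13.17
tcp_pos: [0.5373, 0.3259, 0.1566]
tool_rot: [[0.208, 0.978, -0.003], [0.978, -0.208, 0.0], [-0.0, -0.003, -1.0]]
wrist_force: [-0.5, -0.6, -2.0]
opening: 0.0501
finger_force: 62.5
```

Request:
{"op": "play_rows", "data": {
  "plan": [
    [[0,0,0],0,1],
    [[0,0,0],0,1]
  ]
}}

```text
clock: 13.33
tcp_pos: [0.5382, 0.3231, 0.157]
tool_rot: [[0.207, 0.978, -0.002], [0.978, -0.207, -0.001], [-0.001, -0.002, -1.0]]
wrist_force: [-0.0, 0.2, -2.1]
opening: 0.0497
finger_force: 62.5
```

```bash
python3 - <<'E'
from h import *
s,m,o=look("w5",["can","carrier"])
print(s["tcp_pos"].round(4),s["tool_rot"].round(3).tolist(),s["finger_force"],s["opening"])
def pts(p,ly,z,lx):
    u=np.array([np.cos(p[2]),np.sin(p[2])]);v=np.array([u[1],-u[0]]);return np.array([*(np.array(p[:2])+lx*v+ly*u),z])
for ly in(.1475,.073,0):print(ly,proj(m,np.array([pts([.5175,.217,1.3624],ly,.025,a) for a in(-.038,.038)])).round(1).tolist())
print("handle",proj(m,np.array([pts([.5175,.217,1.3624],.1595,.068,a) for a in(-.036,.036)])).round(1).tolist())
E
```

```text
can 0.58 [263.0, 180.0, 371.0, 330.0] ((316.5, 253.5), (145.0, 111.0), 90.0)
carrier 0.9 [273.0, 110.0, 362.0, 363.0] ((320.8454895019531, 236.54788208007812), (250.76031494140625, 85.06788635253906), 88.72696685791016)
[0.5382 0.3231 0.157 ] [[0.207, 0.978, -0.002], [0.978, -0.207, -0.001], [-0.001, -0.002, -1.0]] 62.54909199429676 0.04970935025311823
0.1475 [[280.6, 141.5], [359.1, 141.5]]
0.073 [[283.0, 214.3], [356.3, 214.3]]
0 [[285.0, 276.8], [353.9, 276.8]]
handle [[276.8, 132.6], [363.8, 132.6]]
```

View pics/w5.png

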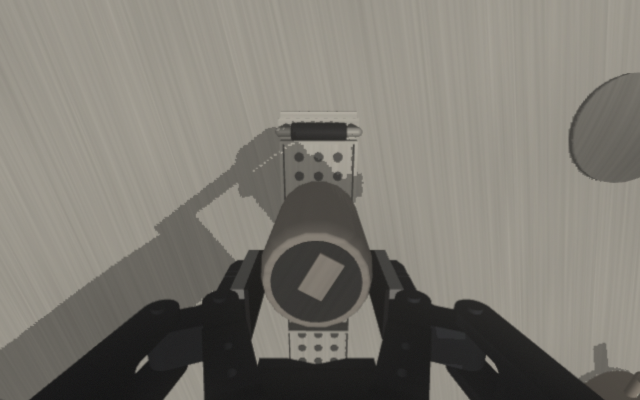

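The handle is at (320,131) against a predicted (320,133), so the carrier pose holds. The can hangs centred at col 317. I descend now.

Request:
{"op": "play_rows", "data": {
  "plan": [
    [[0.01,0.012,0.04],0,1],
    [[0,0,0.08],0,1],
    [[0,0,0.08],0,1],
    [[0,0,0.08],0,1],
    [[0,0,0.08],0,1],
    [[0,0,0.08],0,1],
    [[0,0,0.08],0,1],
    [[0,0,0.08],0,1],
    [[0,0,0.04],0,1],
    [[0,0,0.04],0,1],
    [[0,0,0.03],0,1],
    [[0,0,0.03],0,1],
    [[0,0,0],0,1],
    [[0,0,0],0,1],
    [[0,0,0],0,1]
  ]
}}

```text
clock: 14.73
tcp_pos: [0.5419, 0.3241, 0.048]
tool_rot: [[0.209, 0.978, 0.001], [0.978, -0.209, 0.0], [0.001, 0.001, -1.0]]
wrist_force: [0.1, 0.6, -2.3]
opening: 0.0501
finger_force: 62.5
```

Request:
{"op": "play_rows", "data": {
  "plan": [
    [[0,0,0.013],0,1],
    [[0,0,0.013],0,1],
    [[0,0,0.01],0,1],
    [[0,0,0.007],0,1],
    [[0,0,0.005],0,1],
    [[0,0,0],0,1],
    [[0,0,0],0,1]
  ]
}}

```text
clock: 15.32
tcp_pos: [0.5415, 0.3239, 0.0402]
tool_rot: [[0.209, 0.978, -0.0], [0.978, -0.209, 0.0], [0.0, -0.0, -1.0]]
wrist_force: [-0.7, -0.5, -0.7]
opening: 0.0501
finger_force: 62.6
```

Request:
{"op": "play_rows", "data": {
  "plan": [
    [[0,0,0.005],0,1],
    [[0,0,0.003],0,1],
    [[0,0,0],0,1]
  ]
}}

```text
clock: 15.57
tcp_pos: [0.5417, 0.3243, 0.0401]
tool_rot: [[0.209, 0.978, 0.0], [0.978, -0.209, 0.001], [0.001, 0.0, -1.0]]
wrist_force: [-2.7, -1.2, 4.3]
opening: 0.05
finger_force: 63.2
```

Request:
{"op": "play_rows", "data": {
  "plan": [
    [[0,0,0],0,0.45],
    [[0,0,0],0,0.35],
    [[0,0,0],0,0.2],
    [[0,0,0],0,0],
    [[0,0,0],0,0],
    [[0,0,0],0,0],
    [[0,0,0],0,0],
    [[0,0,-0.027],0,0],
    [[0,0,-0.06],0,0],
    [[0,0,-0.1],0,0],
    [[0,0,-0.1],0,0],
    [[0,0,-0.1],0,0],
    [[0,0,-0.1],0,0],
    [[0,0,-0.1],0,0],
    [[0,0,-0.1],0,0],
    [[0,0,-0.1],0,0],
    [[0,0,-0.1],0,0],
    [[0,0,-0.1],0,0],
    [[0,0,-0.08],0,0]
  ]
}}

```text
clock: 17.15
tcp_pos: [0.5418, 0.324, 0.2011]
tool_rot: [[0.209, 0.978, 0.001], [0.978, -0.209, 0.001], [0.001, 0.001, -1.0]]
wrist_force: [0.4, 0.0, 0.1]
opening: 0.0854
finger_force: 0.0
```

Request:
{"op": "play_rows", "data": {
  "plan": [
    [[-0.1,0.026,0],0,0],
    [[-0.2116,0.0552,0],0,0],
    [[-0.2116,0.0552,0],0,0],
    [[-0.2116,0.0552,0],0,0],
    [[-0.2116,0.0552,0],0,0],
    [[-0.2116,0.0552,0],0,0],
    [[-0.2116,0.0552,0],0,0],
    [[-0.2116,0.0552,0],0,0],
    [[-0.2116,0.0552,0],0,0],
    [[-0.2116,0.0552,0],0,0],
    [[-0.2116,0.0552,0],0,0],
    [[-0.2116,0.0552,0],0,0],
    [[-0.2116,0.0552,0],0,0],
    [[-0.2116,0.0552,0],0,0],
    [[-0.2116,0.0552,0],0,0],
    [[-0.2116,0.0552,0],0,0],
    [[-0.1116,0.029,0],-0.017,0],
    [[0,0,0],-0.017,0],
    [[0,0,0],0,0],
    [[0,0,0],0,0]
  ]
}}

```text
clock: 18.82
tcp_pos: [0.5641, -0.2008, 0.1983]
tool_rot: [[0.106, 0.994, -0.001], [0.994, -0.106, 0.001], [0.0, -0.001, -1.0]]
wrist_force: [0.6, 0.6, -0.2]
opening: 0.0855
finger_force: 0.0
```

```bash
python3 - <<'E'
from h import *
from plant import env
s,m,o=look("w6",["tube"])
m=env.camera_model("wrist");s=env.read_state()
print(s["tcp_pos"].round(4),s["tool_rot"].round(3).tolist())
for d in o["tube"]: print(fit("tube",[(m,d["extent"])],[.565,-.2],.0145))
im=env.capture("side");cv2.imwrite("pics/s1.png",cv2.resize(im[120:320,240:460,::-1],None,fx=3,fy=3,interpolation=2))
for d in env.masks_of("can","side"):print(d["score"],d["extent"],fit("can",[(env.camera_model("side"),d["extent"])],[.5403,.3242],.009))
E
```

```text
tube 0.96 [299.0, 157.0, 341.0, 211.0] ((316.8000183105469, 183.8999786376953), (53.44248962402344, 41.42583465576172), 71.56504821777344)
tube 0.68 [282.0, 204.0, 348.0, 264.0] ((315.0, 232.5), (57.0, 62.0), 90.0)
[ 0.5645 -0.2     0.1987] [[0.104, 0.995, -0.001], [0.995, -0.104, 0.0], [0.0, -0.001, -1.0]]
(array([ 0.56620647, -0.19978445]), array([-0.16942152, -0.76664356,  0.16947872,  0.59646178]))
(array([ 0.55526501, -0.25295363]), array([ 11.76504201,  -2.36105459, -13.47653512,   1.101326  ]))
0.91 [274.3, 134.5, 289.1, 162.0] (array([0.55105685, 0.33709898]), array([-0.9372735 , -1.21923726,  0.99882799,  0.81632352]))
```

View pics/s1.png

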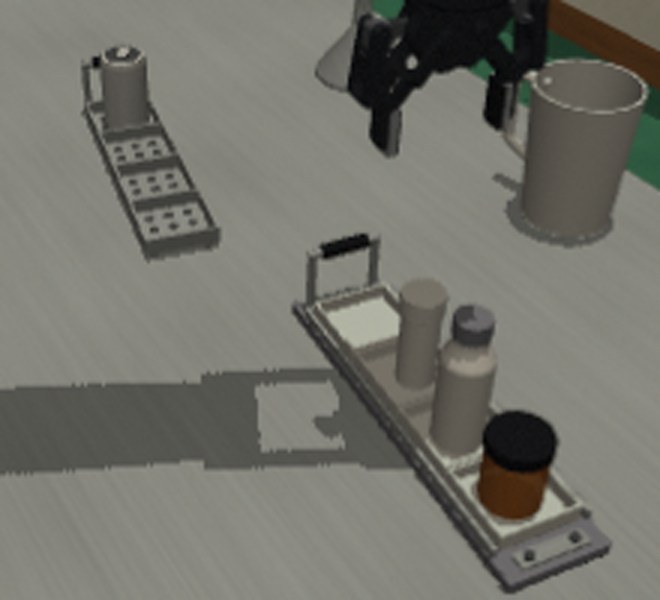

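View pics/w6.png

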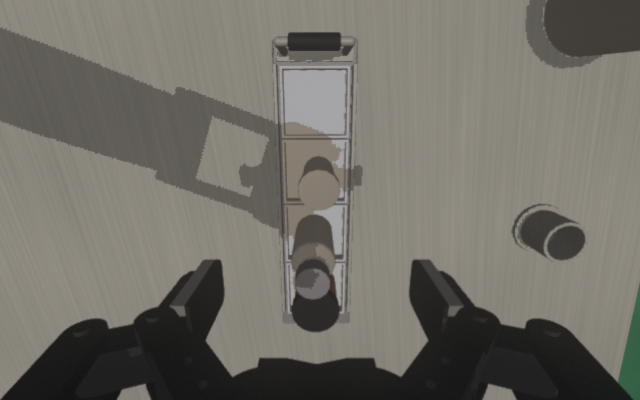

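The can stands upright in the pocket at the carrier's handle. In w6 the tube cap is at (320,190), centred between the fingers. I grasp the tube next.

Request:
{"op": "play_rows", "data": {
  "plan": [
    [[0,0.01,0.05],0,0],
    [[0,0,0.1],0,0],
    [[0,0,0.1],0,0],
    [[0,0,0.1],0,0],
    [[0,0,0.1],0,0],
    [[0,0,0.1],0,0],
    [[0,0,0.1],0,0],
    [[0,0,0.1],0,0],
    [[0,0,0.1],0,0],
    [[0,0,0.1],0,0],
    [[0,0,0.05],0,0],
    [[0,0,0.03],0,0],
    [[0,0,0.028],0,0],
    [[0,0,0],0,0],
    [[0,0,0],0,0]
  ]
}}

```text
clock: 20.27
tcp_pos: [0.5668, -0.2007, 0.0409]
tool_rot: [[0.103, 0.995, 0.001], [0.995, -0.103, -0.0], [-0.0, 0.001, -1.0]]
wrist_force: [0.4, -0.5, 0.2]
opening: 0.0852
finger_force: 0.0
```

Request:
{"op": "play_rows", "data": {
  "plan": [
    [[0,0,0],0,0.2],
    [[0,0,0],0,0.3],
    [[0,0,0],0,0.4],
    [[0,0,0],0,0.5],
    [[0,0,0],0,0.6],
    [[0,0,0],0,0.7],
    [[0,0,0],0,0.8],
    [[0,0,0],0,1],
    [[0,0,0],0,1],
    [[0,0,0],0,1],
    [[0,0,0],0,1],
    [[0,0,0],0,1]
  ]
}}

```text
clock: 21.27
tcp_pos: [0.5668, -0.2008, 0.0409]
tool_rot: [[0.103, 0.995, 0.001], [0.995, -0.103, -0.001], [-0.0, 0.001, -1.0]]
wrist_force: [-0.5, -0.4, 5.1]
opening: 0.0361
finger_force: 59.8
```

Request:
{"op": "play_rows", "data": {
  "plan": [
    [[0,0,-0.02],0,1],
    [[0,0,-0.04],0,1],
    [[0,0,-0.06],0,1],
    [[0,0,-0.08],0,1],
    [[0,0,-0.08],0,1],
    [[0,0,-0.08],0,1],
    [[0,0,-0.08],0,1],
    [[0,0,-0.08],0,1],
    [[0,0,-0.08],0,1],
    [[0,0,-0.08],0,1],
    [[0,0,-0.08],0,1],
    [[0,0,-0.04],0,1],
    [[0,0,0],0,1]
  ]
}}

```text
clock: 22.35
tcp_pos: [0.5675, -0.2011, 0.1628]
tool_rot: [[0.103, 0.995, 0.003], [0.995, -0.103, -0.002], [-0.001, 0.003, -1.0]]
wrist_force: [0.1, -0.1, 0.7]
opening: 0.0363
finger_force: 59.9
```

Request:
{"op": "play_rows", "data": {
  "plan": [
    [[0.08,-0.014,0],0,1],
    [[0.166,-0.033,0],0,1],
    [[0.166,-0.033,0],0,1],
    [[0.166,-0.033,0],0,1],
    [[0.166,-0.033,0],0,1],
    [[0.166,-0.033,0],0,1],
    [[0.166,-0.033,0],0,1],
    [[0.166,-0.033,0],0,1],
    [[0.166,-0.033,0],0,1],
    [[0.166,-0.033,0],0,1],
    [[0.166,-0.033,0],0,1],
    [[0.166,-0.033,0],0,1],
    [[0.166,-0.033,0],0,1],
    [[0.166,-0.033,0],0,1],
    [[0.166,-0.033,0],0,1],
    [[0.166,-0.033,0],0,1],
    [[0.166,-0.033,0],0,1],
    [[0.166,-0.033,0],0,1],
    [[0.08,-0.014,0],0.017,1],
    [[0,0,0],0.017,1]
  ]
}}

```text
clock: 24.02
tcp_pos: [0.5227, 0.2564, 0.1587]
tool_rot: [[0.208, 0.978, -0.003], [0.978, -0.208, 0.0], [-0.0, -0.003, -1.0]]
wrist_force: [-0.2, -0.0, 0.3]
opening: 0.0365
finger_force: 59.9
```

Request:
{"op": "play_rows", "data": {
  "plan": [
    [[0,0,0],0,1],
    [[0,0,0],0,1],
    [[0,0,0],0,1]
  ]
}}

```text
clock: 24.27
tcp_pos: [0.5241, 0.2533, 0.1595]
tool_rot: [[0.208, 0.978, -0.001], [0.978, -0.208, -0.0], [-0.001, -0.001, -1.0]]
wrist_force: [0.2, -0.1, -0.8]
opening: 0.0359
finger_force: 59.9
```

```bash
python3 - <<'E'
from h import *
s,m,o=look("w7",["can","tube"])
from plant import env
m=env.camera_model("wrist")
for d in o["can"][:1]: print(fit("can",[(m,d["extent"])],[.54,.324],.009))
for d in o["tube"][:2]: print(fit("tube",[(m,d["extent"])],[.525,.253,.13]))
E
```

```text
can 0.92 [290.0, 69.0, 357.0, 143.0] ((321.5, 104.5), (71.0, 69.0), 90.0)
tube 0.75 [273.0, 195.0, 362.0, 330.0] ((316.5, 259.5), (133.0, 87.0), 90.0)
(array([0.54355445, 0.32246832]), array([-1.53481229,  0.56907731,  1.52963257, -0.58742022]))
(array([0.52327343, 0.25086773, 0.13078477]), array([-0.24514844,  0.26501072,  0.24479038, -0.1681064 ]))
```

View pics/w7.png

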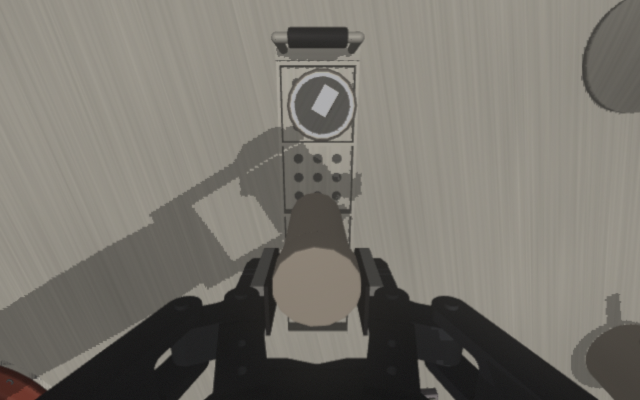

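The can is centred in pocket 1 near (321,104). The tube is held upright over pocket 2. I lower it now.

Request:
{"op": "play_rows", "data": {
  "plan": [
    [[0.006,0.008,0.04],0,1],
    [[0,0,0.08],0,1],
    [[0,0,0.08],0,1],
    [[0,0,0.08],0,1],
    [[0,0,0.08],0,1],
    [[0,0,0.08],0,1],
    [[0,0,0.08],0,1],
    [[0,0,0.08],0,1],
    [[0,0,0.08],0,1],
    [[0,0,0.05],0,1],
    [[0,0,0.04],0,1],
    [[0,0,0],0,1],
    [[0,0,0],0,1],
    [[0,0,0.013],0,1],
    [[0,0,0.01],0,1],
    [[0,0,0.01],0,1],
    [[0,0,0],0,1],
    [[0,0,0],0,1]
  ]
}}

```text
clock: 25.92
tcp_pos: [0.5262, 0.2541, 0.0399]
tool_rot: [[0.209, 0.978, 0.0], [0.978, -0.209, 0.0], [0.0, 0.0, -1.0]]
wrist_force: [-0.5, 0.1, -0.3]
opening: 0.0364
finger_force: 59.9
```

Need 4.5 mm more.

Request:
{"op": "play_rows", "data": {
  "plan": [
    [[0,0,0.01],0,1],
    [[0,0,0.01],0,1],
    [[0,0,0.007],0,1],
    [[0,0,0.003],0,1],
    [[0,0,0],0,1],
    [[0,0,0.003],0,1],
    [[0,0,0],0,1]
  ]
}}

```text
clock: 26.5
tcp_pos: [0.5263, 0.2543, 0.0354]
tool_rot: [[0.209, 0.978, 0.0], [0.978, -0.209, 0.0], [0.0, 0.0, -1.0]]
wrist_force: [-2.0, 0.4, 3.6]
opening: 0.0361
finger_force: 60.1
```

Request:
{"op": "play_rows", "data": {
  "plan": [
    [[0,0,0],0,0.6],
    [[0,0,0],0,0.5],
    [[0,0,0],0,0.35],
    [[0,0,0],0,0.2],
    [[0,0,0],0,0],
    [[0,0,0],0,0],
    [[0,0,0],0,0],
    [[0,0,0],0,0],
    [[0,0,-0.027],0,0],
    [[0,0,-0.06],0,0],
    [[0,0,-0.1],0,0],
    [[0,0,-0.1],0,0],
    [[0,0,-0.1],0,0],
    [[0,0,-0.1],0,0],
    [[0,0,-0.1],0,0],
    [[0,0,-0.1],0,0],
    [[0,0,-0.1],0,0],
    [[0,0,-0.1],0,0],
    [[0,0,-0.1],0,0],
    [[0,0,-0.11],0,0]
  ]
}}

```text
clock: 28.17
tcp_pos: [0.5261, 0.2541, 0.201]
tool_rot: [[0.209, 0.978, 0.001], [0.978, -0.209, 0.0], [0.0, 0.001, -1.0]]
wrist_force: [-0.0, 0.2, -0.1]
opening: 0.0857
finger_force: 0.0
```

Request:
{"op": "play_rows", "data": {
  "plan": [
    [[-0.1,0.028,0],0,0],
    [[-0.2135,0.057,0],0,0],
    [[-0.2135,0.057,0],0,0],
    [[-0.2135,0.057,0],0,0],
    [[-0.2135,0.057,0],0,0],
    [[-0.2135,0.057,0],0,0],
    [[-0.2135,0.057,0],0,0],
    [[-0.2135,0.057,0],0,0],
    [[-0.2135,0.057,0],0,0],
    [[-0.2135,0.057,0],0,0],
    [[-0.2135,0.057,0],0,0],
    [[-0.2135,0.057,0],0,0],
    [[-0.2135,0.057,0],0,0],
    [[-0.2135,0.057,0],0,0],
    [[-0.2135,0.057,0],0,0],
    [[-0.2135,0.057,0],0,0],
    [[-0.11,0.028,0],-0.017,0],
    [[0,0,0],-0.017,0],
    [[0,0,0],0,0],
    [[0,0,0],0,0]
  ]
}}

```text
clock: 29.83
tcp_pos: [0.5529, -0.2752, 0.2001]
tool_rot: [[0.105, 0.994, 0.001], [0.994, -0.105, -0.0], [-0.0, 0.001, -1.0]]
wrist_force: [-0.8, 0.3, -0.3]
opening: 0.0852
finger_force: 0.0
```

```bash
python3 - <<'E'
from h import *
from plant import env
s,m,o=look("w8",["bottle","jar"])
m=env.camera_model("wrist");s=env.read_state()
print(s["tcp_pos"].round(4),s["tool_rot"].round(3).tolist())
for d in o["bottle"]: print(fit("bottle",[(m,d["extent"])],[.553,-.275],.0145))
for d in o["jar"]: print(fit("jar",[(m,d["extent"])],[.546,-.341],.0145))
im=env.capture("side");print([(d["score"],d["extent"]) for n in("can","tube") for d in env.masks_of(n,"side")])
M=env.camera_model("side")
for n,p in(("can",[.5417,.324,.009]),("tube",[.5263,.2543,.009])): q=proj(M,surf(n,p));print(n,q.min(0),q.max(0))
E
```

```text
bottle 0.95 [292.0, 153.0, 342.0, 217.0] ((316.0, 183.5), (65.0, 46.0), 90.0)
jar 0.76 [293.0, 214.0, 343.0, 272.0] ((317.88818359375, 242.70445251464844), (56.55477523803711, 50.23982620239258), 87.70938873291016)
[ 0.553  -0.2744  0.1999] [[0.103, 0.995, 0.0], [0.995, -0.103, -0.0], [-0.0, 0.0, -1.0]]
(array([ 0.55225843, -0.27195159]), array([ 0.61420323, -2.51705347, -0.61521993,  0.91821974]))
(array([ 0.54568498, -0.34579532]), array([-0.30400991, -4.60226121,  0.30447713,  2.54795954]))
[(0.73, [273.3, 136.0, 288.8, 160.6]), (0.5, [279.2, 143.8, 290.1, 172.9])]
can [272.40818213 135.35271335] [289.34230989 165.16283901]
tube [278.94053481 144.47866384] [291.61702665 174.51467463]
```

The side-view extents of the can and tube match their predicted placed poses. I grasp the bottle next.

Request:
{"op": "play_rows", "data": {
  "plan": [
    [[0.005,-0.003,0.05],0,0],
    [[0,0,0.1],0,0],
    [[0,0,0.1],0,0],
    [[0,0,0.1],0,0],
    [[0,0,0.1],0,0],
    [[0,0,0.1],0,0],
    [[0,0,0.1],0,0],
    [[0,0,0.1],0,0],
    [[0,0,0.1],0,0],
    [[0,0,0.1],0,0],
    [[0,0,0.04],0,0],
    [[0,0,0.03],0,0],
    [[0,0,0.013],0,0],
    [[0,0,0],0,0],
    [[0,0,0],0,0]
  ]
}}

```text
clock: 31.38
tcp_pos: [0.5529, -0.2745, 0.0451]
tool_rot: [[0.103, 0.995, 0.001], [0.995, -0.103, -0.001], [-0.001, 0.001, -1.0]]
wrist_force: [-0.3, 0.6, -0.1]
opening: 0.0854
finger_force: 0.0
```

Request:
{"op": "play_rows", "data": {
  "plan": [
    [[0,0,0],0,0.2],
    [[0,0,0],0,0.3],
    [[0,0,0],0,0.4],
    [[0,0,0],0,0.5],
    [[0,0,0],0,0.6],
    [[0,0,0],0,0.7],
    [[0,0,0],0,0.8],
    [[0,0,0],0,1],
    [[0,0,0],0,1],
    [[0,0,0],0,1],
    [[0,0,0],0,1],
    [[0,0,0],0,1]
  ]
}}

```text
clock: 32.38
tcp_pos: [0.5531, -0.2747, 0.0455]
tool_rot: [[0.103, 0.995, 0.001], [0.995, -0.103, -0.001], [-0.001, 0.001, -1.0]]
wrist_force: [-1.2, -0.7, 5.5]
opening: 0.0414
finger_force: 61.3
```

Request:
{"op": "play_rows", "data": {
  "plan": [
    [[0,0,-0.02],0,1],
    [[0,0,-0.04],0,1],
    [[0,0,-0.06],0,1],
    [[0,0,-0.08],0,1],
    [[0,0,-0.08],0,1],
    [[0,0,-0.08],0,1],
    [[0,0,-0.08],0,1],
    [[0,0,-0.08],0,1],
    [[0,0,-0.08],0,1],
    [[0,0,-0.08],0,1],
    [[0,0,-0.08],0,1],
    [[0,0,-0.04],0,1],
    [[0,0,0],0,1]
  ]
}}

```text
clock: 33.47
tcp_pos: [0.5535, -0.2749, 0.1671]
tool_rot: [[0.103, 0.995, 0.003], [0.995, -0.103, -0.002], [-0.002, 0.003, -1.0]]
wrist_force: [-0.5, 0.2, -0.8]
opening: 0.0416
finger_force: 60.8
```

Request:
{"op": "play_rows", "data": {
  "plan": [
    [[0.08,-0.015,0],0,1],
    [[0.167,-0.0335,0],0,1],
    [[0.167,-0.0335,0],0,1],
    [[0.167,-0.0335,0],0,1],
    [[0.167,-0.0335,0],0,1],
    [[0.167,-0.0335,0],0,1],
    [[0.167,-0.0335,0],0,1],
    [[0.167,-0.0335,0],0,1],
    [[0.167,-0.0335,0],0,1],
    [[0.167,-0.0335,0],0,1],
    [[0.167,-0.0335,0],0,1],
    [[0.167,-0.0335,0],0,1],
    [[0.167,-0.0335,0],0,1],
    [[0.167,-0.0335,0],0,1],
    [[0.167,-0.0335,0],0,1],
    [[0.167,-0.0335,0],0,1],
    [[0.167,-0.0335,0],0,1],
    [[0.167,-0.0335,0],0,1],
    [[0.08,-0.015,0],0.017,1],
    [[0,0,0],0.017,1]
  ]
}}

```text
clock: 35.13
tcp_pos: [0.5076, 0.1854, 0.163]
tool_rot: [[0.208, 0.978, -0.003], [0.978, -0.208, 0.001], [0.0, -0.003, -1.0]]
wrist_force: [-0.0, 0.1, -0.3]
opening: 0.0414
finger_force: 60.8
```

Request:
{"op": "play_rows", "data": {
  "plan": [
    [[0,0,0],0,1],
    [[0,0,0],0,1],
    [[0,0,0],0,1]
  ]
}}

```text
clock: 35.38
tcp_pos: [0.5089, 0.1824, 0.1637]
tool_rot: [[0.208, 0.978, -0.001], [0.978, -0.208, -0.0], [-0.001, -0.001, -1.0]]
wrist_force: [-0.1, -0.1, -0.9]
opening: 0.0422
finger_force: 60.8
```

```bash
python3 - <<'E'
from h import *
s,m,o=look("w9",["can","tube","bottle"])
from plant import env
m=env.camera_model("wrist")
for n,g in(("can",[.54,.324]),("tube",[.526,.254])):
  for d in o[n][:2]: print(n,fit(n,[(m,d["extent"])],g,.009))
for d in o["bottle"][:2]: print(fit("bottle",[(m,d["extent"])],[.51,.181,.13]))
E
```

```text
can 0.86 [287.0, 0.0, 361.0, 56.0] ((322.5, 26.5), (53.0, 73.0), 90.0)
tube 0.76 [295.0, 76.0, 347.0, 129.0] ((319.0, 101.5), (53.0, 50.0), 90.0)
tube 0.65 [424.0, 366.0, 438.0, 391.0] ((431.5, 377.5), (23.0, 17.0), 90.0)
bottle 0.82 [270.0, 185.0, 367.0, 364.0] ((316.5, 273.0), (180.0, 93.0), 90.0)
can (array([0.53838333, 0.29696694]), array([ 0.92435854, -0.94947195, -0.92253776, 29.05191194]))
tube (array([0.52712735, 0.2547642 ]), array([ 0.36486632, -0.74435346, -0.36455689,  0.83106464]))
tube (array([ 0.56839408, -0.01335656]), array([-41.24826861, -60.29102386,   1.24684755,   2.90387675]))
(array([0.50879403, 0.18029676, 0.12738067]), array([ 1.14028443, -0.73069981, -1.13663799,  0.32417908]))
```

View pics/w9.png

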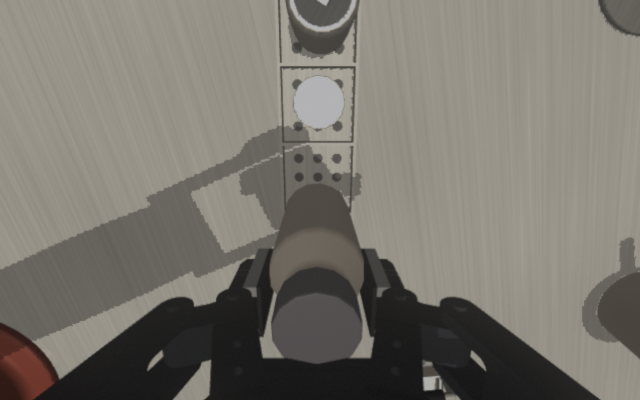

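The tube is centred in pocket 2 at (319,102). The bottle is upright over pocket 3. I lower it now.

Request:
{"op": "play_rows", "data": {
  "plan": [
    [[0,0.008,0.04],0,1],
    [[0,0,0.08],0,1],
    [[0,0,0.08],0,1],
    [[0,0,0.08],0,1],
    [[0,0,0.08],0,1],
    [[0,0,0.08],0,1],
    [[0,0,0.08],0,1],
    [[0,0,0.08],0,1],
    [[0,0,0.08],0,1],
    [[0,0,0.05],0,1],
    [[0,0,0.04],0,1],
    [[0,0,0.025],0,1],
    [[0,0,0],0,1],
    [[0,0,0],0,1],
    [[0,0,0],0,1]
  ]
}}

```text
clock: 36.83
tcp_pos: [0.5114, 0.1824, 0.046]
tool_rot: [[0.209, 0.978, 0.001], [0.978, -0.209, 0.0], [0.001, 0.001, -1.0]]
wrist_force: [-0.4, -0.3, -0.2]
opening: 0.0412
finger_force: 60.8
```

Request:
{"op": "play_rows", "data": {
  "plan": [
    [[0,0,0.01],0,1],
    [[0,0,0.01],0,1],
    [[0,0,0.007],0,1],
    [[0,0,0.005],0,1],
    [[0,0,0.004],0,1],
    [[0,0,0],0,1],
    [[0,0,0.003],0,1],
    [[0,0,0],0,1]
  ]
}}

```text
clock: 37.5
tcp_pos: [0.5109, 0.1824, 0.0401]
tool_rot: [[0.209, 0.978, -0.0], [0.978, -0.209, 0.0], [0.0, -0.0, -1.0]]
wrist_force: [-3.5, -0.7, 5.1]
opening: 0.0415
finger_force: 61.4
```

Request:
{"op": "play_rows", "data": {
  "plan": [
    [[0,0,0],0,0.5],
    [[0,0,0],0,0.4],
    [[0,0,0],0,0.3],
    [[0,0,0],0,0.15],
    [[0,0,0],0,0],
    [[0,0,0],0,0],
    [[0,0,0],0,0],
    [[0,0,0],0,0],
    [[0,0,-0.027],0,0],
    [[0,0,-0.06],0,0],
    [[0,0,-0.1],0,0],
    [[0,0,-0.1],0,0],
    [[0,0,-0.1],0,0],
    [[0,0,-0.1],0,0],
    [[0,0,-0.1],0,0],
    [[0,0,-0.1],0,0],
    [[0,0,-0.1],0,0],
    [[0,0,-0.1],0,0],
    [[0,0,-0.1],0,0],
    [[0,0,-0.08],0,0]
  ]
}}

```text
clock: 39.17
tcp_pos: [0.5112, 0.1824, 0.2019]
tool_rot: [[0.209, 0.978, 0.002], [0.978, -0.209, 0.0], [0.001, 0.002, -1.0]]
wrist_force: [-0.3, 0.1, -0.7]
opening: 0.0855
finger_force: 0.0
```

Request:
{"op": "play_rows", "data": {
  "plan": [
    [[-0.1,0.03,0],0,0],
    [[-0.2108,0.06,0],0,0],
    [[-0.2108,0.06,0],0,0],
    [[-0.2108,0.06,0],0,0],
    [[-0.2108,0.06,0],0,0],
    [[-0.2108,0.06,0],0,0],
    [[-0.2108,0.06,0],0,0],
    [[-0.2108,0.06,0],0,0],
    [[-0.2108,0.06,0],0,0],
    [[-0.2108,0.06,0],0,0],
    [[-0.2108,0.06,0],0,0],
    [[-0.2108,0.06,0],0,0],
    [[-0.2108,0.06,0],0,0],
    [[-0.2108,0.06,0],0,0],
    [[-0.2108,0.06,0],0,0],
    [[-0.2108,0.06,0],0,0],
    [[-0.109,0.029,0],-0.017,0],
    [[0,0,0],-0.017,0],
    [[0,0,0],0,0],
    [[0,0,0],0,0]
  ]
}}

```text
clock: 40.83
tcp_pos: [0.5457, -0.3424, 0.1997]
tool_rot: [[0.105, 0.994, 0.0], [0.994, -0.105, 0.0], [0.0, 0.0, -1.0]]
wrist_force: [0.4, 1.2, -0.9]
opening: 0.0856
finger_force: 0.0
```

```bash
python3 - <<'E'
from h import *
from plant import env
s,m,o=look("w10",["jar"])
m=env.camera_model("wrist");s=env.read_state()
print(s["tcp_pos"].round(4),s["tool_rot"].round(3).tolist())
for d in o["jar"]: print(fit("jar",[(m,d["extent"])],[.546,-.341],.0145))
im=env.capture("side");M=env.camera_model("side")
for n,p in(("can",[.5417,.324,.009]),("tube",[.5263,.2543,.009]),("bottle",[.511,.1824,.009])):
    q=proj(M,surf(n,p));print(n,q.min(0).round(),q.max(0).round(),[d["extent"] for d in env.masks_of(n,"side")])
E
```

```text
jar 0.71 [293.0, 150.0, 348.0, 212.0] ((318.99993896484375, 181.99998474121094), (54.19355392456055, 57.96651840209961), 30.963756561279297)
[ 0.5459 -0.3417  0.1997] [[0.104, 0.995, 0.0], [0.995, -0.104, -0.0], [-0.0, 0.0, -1.0]]
(array([ 0.54814975, -0.34343641]), array([-0.2301851 ,  0.41584541,  0.23051761, -0.362622  ]))
can [272. 135.] [289. 165.] [[275.2, 134.1, 289.0, 162.6]]
tube [279. 144.] [292. 175.] [[278.2, 144.9, 288.3, 176.2]]
bottle [283. 146.] [299. 187.] [[286.0, 147.1, 293.8, 186.4]]
```

View pics/w10.png

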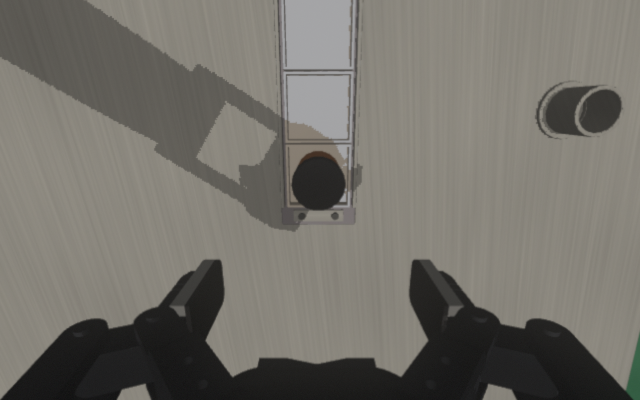

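The jar lid is at about (319,182), centred, and the first three stand where predicted. I grasp the jar by its lid.

Request:
{"op": "play_rows", "data": {
  "plan": [
    [[-0.004,0.007,0.05],0,0],
    [[0,0,0.1],0,0],
    [[0,0,0.1],0,0],
    [[0,0,0.1],0,0],
    [[0,0,0.1],0,0],
    [[0,0,0.1],0,0],
    [[0,0,0.1],0,0],
    [[0,0,0.1],0,0],
    [[0,0,0.1],0,0],
    [[0,0,0.06],0,0],
    [[0,0,0.05],0,0],
    [[0,0,0.038],0,0],
    [[0,0,0],0,0],
    [[0,0,0],0,0]
  ]
}}

```text
clock: 42.3
tcp_pos: [0.547, -0.3432, 0.05]
tool_rot: [[0.103, 0.995, 0.0], [0.995, -0.103, -0.0], [-0.0, 0.0, -1.0]]
wrist_force: [-0.7, 0.1, -0.4]
opening: 0.0856
finger_force: 0.0
```

Request:
{"op": "play_rows", "data": {
  "plan": [
    [[0,0,0],0,0.2],
    [[0,0,0],0,0.3],
    [[0,0,0],0,0.4],
    [[0,0,0],0,0.5],
    [[0,0,0],0,0.6],
    [[0,0,0],0,0.8],
    [[0,0,0],0,1],
    [[0,0,0],0,1],
    [[0,0,0],0,1],
    [[0,0,0],0,1],
    [[0,0,0],0,1]
  ]
}}

```text
clock: 43.22
tcp_pos: [0.5467, -0.343, 0.0497]
tool_rot: [[0.104, 0.995, -0.0], [0.995, -0.104, 0.0], [0.0, -0.0, -1.0]]
wrist_force: [0.8, -0.0, -0.6]
opening: -0.0
finger_force: 0.0
```

The gripper closed on nothing. I look before doing anything else.

```bash
python3 - <<'E'
from h import *
from plant import env
a=env.capture("wrist")[:,:,::-1];b=env.capture("side")[:,:,::-1]
o=env.masks_of("jar","side");print([(d["score"],d["extent"]) for d in o])
cv2.imwrite("pics/x1.png",np.hstack([a[100:400,140:500],cv2.resize(b[220:320,350:480],None,fx=3,fy=3,interpolation=2)]))
E
```

```text
[(0.74, [398.2, 255.2, 425.1, 293.4]), (0.29, [344.2, 215.1, 379.5, 237.7])]
```

View pics/x1.png

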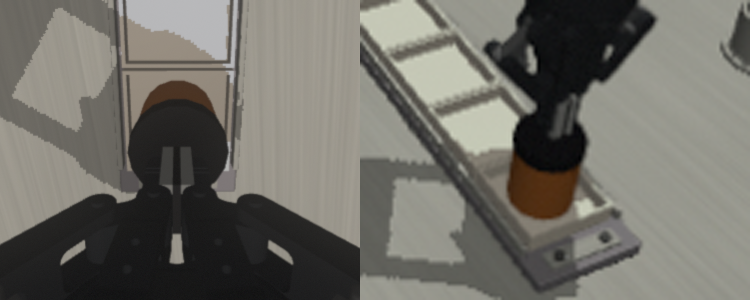

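The fingers are shut just above the lid; the jar stands upright and untouched. In w4 the open tips were 189 px apart at row 261. That puts the real tips about 5 cm above the nominal TCP when open and about 4 cm above when shut. This also explains the tube reading, since it was held by its cap. For the jar I open here and go about 30 mm deeper, watching the force.

Request:
{"op": "play_rows", "data": {
  "plan": [
    [[0,0,-0.03],0,0.5],
    [[0,0,0],0,0],
    [[0,0,0],0,0],
    [[0,0,0],0,0],
    [[0,0,0],0,0],
    [[0,0,0],0,0],
    [[0,0,0],0,0]
  ]
}}

```text
clock: 43.95
tcp_pos: [0.5467, -0.3429, 0.0541]
tool_rot: [[0.103, 0.995, -0.0], [0.995, -0.103, 0.0], [0.0, -0.0, -1.0]]
wrist_force: [0.7, 0.8, 0.4]
opening: 0.0832
finger_force: 0.0
```

```bash
python3 - <<'E'
from h import *
from plant import env
s,m,o=look("w11",["jar"]);m=env.camera_model("wrist");s=env.read_state();print(s["tcp_pos"].round(4),s["opening"])
for d in o["jar"][:1]: print(fit("jar",[(m,d["extent"])],[.547,-.343],.0145),fit("jar",[(m,d["extent"])],[.547,-.343,.0145])[0])
T=m["pose"];R=s["tool_rot"];p=s["tcp_pos"]
for h in(0,.02,.04,.05,.06):print(h,proj(m,np.array([p+R@[.011,a*.0428,-h] for a in(-1,1)])).round().tolist())
E
```

```text
jar 0.95 [267.0, 179.0, 366.0, 294.0] ((321.5, 238.5), (97.71040344238281, 110.42183685302734), 24.775142669677734)
[ 0.5467 -0.343   0.0541] 0.08496040516601609
(array([ 0.54509372, -0.343727  ]), array([-0.50364146, -0.34152051,  0.50110701,  0.356935  ])) [ 0.54503095 -0.34433416  0.01314532]
0 [[248.0, 214.0], [390.0, 214.0]]
0.02 [[240.0, 226.0], [399.0, 226.0]]
0.04 [[230.0, 241.0], [409.0, 241.0]]
0.05 [[225.0, 250.0], [415.0, 250.0]]
0.06 [[218.0, 261.0], [422.0, 261.0]]
```

Request:
{"op": "play_rows", "data": {
  "plan": [
    [[-0.004,-0.008,0.03],0,0],
    [[0,0,0.03],0,0],
    [[0,0,0.03],0,0],
    [[0,0,0.03],0,0],
    [[0,0,0.03],0,0],
    [[0,0,0.03],0,0],
    [[0,0,0.03],0,0],
    [[0,0,0.03],0,0],
    [[0,0,0],0,0],
    [[0,0,0],0,0]
  ]
}}

```text
clock: 44.88
tcp_pos: [0.5453, -0.3433, 0.0177]
tool_rot: [[0.103, 0.995, -0.001], [0.995, -0.103, 0.0], [0.0, -0.001, -1.0]]
wrist_force: [0.6, -0.3, -0.0]
opening: 0.0853
finger_force: 0.0
```

Request:
{"op": "play_rows", "data": {
  "plan": [
    [[0,0,0],0,0.2],
    [[0,0,0],0,0.3],
    [[0,0,0],0,0.4],
    [[0,0,0],0,0.5],
    [[0,0,0],0,0.6],
    [[0,0,0],0,0.8],
    [[0,0,0],0,1],
    [[0,0,0],0,1],
    [[0,0,0],0,1],
    [[0,0,0],0,1],
    [[0,0,0],0,1]
  ]
}}

```text
clock: 45.8
tcp_pos: [0.5461, -0.3439, 0.0192]
tool_rot: [[0.103, 0.995, 0.001], [0.995, -0.103, -0.001], [-0.001, 0.001, -1.0]]
wrist_force: [0.0, 0.9, 6.3]
opening: 0.0509
finger_force: 62.4
```

Request:
{"op": "play_rows", "data": {
  "plan": [
    [[0,0,-0.02],0,1],
    [[0,0,-0.04],0,1],
    [[0,0,-0.06],0,1],
    [[0,0,-0.08],0,1],
    [[0,0,-0.08],0,1],
    [[0,0,-0.08],0,1],
    [[0,0,-0.08],0,1],
    [[0,0,-0.08],0,1],
    [[0,0,-0.08],0,1],
    [[0,0,-0.08],0,1],
    [[0,0,-0.05],0,1],
    [[0,0,0],0,1]
  ]
}}

```text
clock: 46.8
tcp_pos: [0.5468, -0.3444, 0.1308]
tool_rot: [[0.103, 0.995, 0.003], [0.995, -0.103, -0.003], [-0.002, 0.004, -1.0]]
wrist_force: [0.9, 0.1, -1.4]
opening: 0.0511
finger_force: 62.7
```

Request:
{"op": "play_rows", "data": {
  "plan": [
    [[0.08,-0.015,0],0,1],
    [[0.1655,-0.0365,0],0,1],
    [[0.1655,-0.0365,0],0,1],
    [[0.1655,-0.0365,0],0,1],
    [[0.1655,-0.0365,0],0,1],
    [[0.1655,-0.0365,0],0,1],
    [[0.1655,-0.0365,0],0,1],
    [[0.1655,-0.0365,0],0,1],
    [[0.1655,-0.0365,0],0,1],
    [[0.1655,-0.0365,0],0,1],
    [[0.1655,-0.0365,0],0,1],
    [[0.1655,-0.0365,0],0,1],
    [[0.1655,-0.0365,0],0,1],
    [[0.1655,-0.0365,0],0,1],
    [[0.1655,-0.0365,0],0,1],
    [[0.1655,-0.0365,0],0,1],
    [[0.1655,-0.0365,0],0,1],
    [[0.1655,-0.0365,0],0,1],
    [[0.08,-0.015,0],0.017,1],
    [[0,0,0],0.017,1]
  ]
}}

```text
clock: 48.47
tcp_pos: [0.4926, 0.1132, 0.1262]
tool_rot: [[0.208, 0.978, -0.003], [0.978, -0.208, 0.001], [0.0, -0.003, -1.0]]
wrist_force: [-0.3, -0.5, -2.3]
opening: 0.0511
finger_force: 62.8
```

Request:
{"op": "play_rows", "data": {
  "plan": [
    [[0,0,0],0,1],
    [[0,0,0],0,1],
    [[0,0,0],0,1]
  ]
}}

```text
clock: 48.72
tcp_pos: [0.4939, 0.1102, 0.127]
tool_rot: [[0.208, 0.978, -0.001], [0.978, -0.208, -0.0], [-0.0, -0.001, -1.0]]
wrist_force: [0.5, 0.0, -2.7]
opening: 0.0511
finger_force: 62.8
```

```bash
python3 - <<'E'
from h import *
s,m,o=look("w12",["tube","bottle","jar"])
from plant import env
m=env.camera_model("wrist")
for n,g in(("bottle",[.511,.182]),("tube",[.526,.254])):
  for d in o[n][:1]: print(n,fit(n,[(m,d["extent"])],g,.009))
for d in o["jar"][:2]: print(fit("jar",[(m,d["extent"])],[.495,.11,.12]))
E
```

```text
tube 0.61 [294.0, 2.0, 342.0, 30.0] ((318.0, 15.5), (31.0, 46.0), 90.0)
bottle 0.88 [288.0, 68.0, 356.0, 135.0] ((319.4138488769531, 100.46552276611328), (69.0938491821289, 66.6855239868164), 85.2363510131836)
jar 0.56 [257.0, 191.0, 378.0, 334.0] ((322.50006103515625, 266.5), (120.30045318603516, 139.97784423828125), 26.56505012512207)
bottle (array([0.51259156, 0.18196927]), array([-0.30946634, -1.48523743,  0.30910895,  3.26745147]))
tube (array([0.51719257, 0.21851762]), array([-8.27818307, -0.67947897,  7.70629771, 50.31586687]))
(array([0.49318105, 0.10795752, 0.11871675]), array([ 0.20493812, -0.24261968, -0.20454834,  0.18156061]))
```

Request:
{"op": "play_rows", "data": {
  "plan": [
    [[0.006,0.008,0.04],0,1],
    [[0,0,0.08],0,1],
    [[0,0,0.08],0,1],
    [[0,0,0.08],0,1],
    [[0,0,0.08],0,1],
    [[0,0,0.08],0,1],
    [[0,0,0.08],0,1],
    [[0,0,0.08],0,1],
    [[0,0,0.05],0,1],
    [[0,0,0.04],0,1],
    [[0,0,0.023],0,1],
    [[0,0,0],0,1],
    [[0,0,0],0,1],
    [[0,0,0],0,1]
  ]
}}

```text
clock: 50.08
tcp_pos: [0.4967, 0.1109, 0.0215]
tool_rot: [[0.209, 0.978, 0.002], [0.978, -0.209, 0.0], [0.0, 0.001, -1.0]]
wrist_force: [0.2, -0.3, -1.1]
opening: 0.0508
finger_force: 62.8
```

Request:
{"op": "play_rows", "data": {
  "plan": [
    [[0,0,0.013],0,1],
    [[0,0,0.013],0,1],
    [[0,0,0.01],0,1],
    [[0,0,0.007],0,1],
    [[0,0,0.005],0,1],
    [[0,0,0.003],0,1],
    [[0,0,0],0,1],
    [[0,0,0],0,1]
  ]
}}

```text
clock: 50.75
tcp_pos: [0.496, 0.111, 0.0136]
tool_rot: [[0.209, 0.978, -0.0], [0.978, -0.209, 0.0], [0.0, -0.0, -1.0]]
wrist_force: [-2.5, -0.6, 5.0]
opening: 0.0513
finger_force: 63.4
```

Contact is made, so I release, rise and back off to look.

Request:
{"op": "play_rows", "data": {
  "plan": [
    [[0,0,0],0,0.45],
    [[0,0,0],0,0.35],
    [[0,0,0],0,0.2],
    [[0,0,0],0,0],
    [[0,0,0],0,0],
    [[0,0,0],0,0],
    [[0,0,0],0,0],
    [[0,0,-0.027],0,0],
    [[0,0,-0.06],0,0],
    [[0,0,-0.1],0,0],
    [[0,0,-0.1],0,0],
    [[0,0,-0.1],0,0],
    [[0,0,-0.1],0,0],
    [[0,0,-0.1],0,0],
    [[0,0,-0.1],0,0],
    [[0,0,-0.1],0,0],
    [[0,0,-0.1],0,0],
    [[0,0,-0.1],0,0],
    [[0,0,-0.1],0,0],
    [[0,0,-0.1],0,0]
  ]
}}

```text
clock: 52.42
tcp_pos: [0.4961, 0.1109, 0.193]
tool_rot: [[0.209, 0.978, 0.001], [0.978, -0.209, 0.0], [0.0, 0.001, -1.0]]
wrist_force: [0.3, 0.2, -0.1]
opening: 0.0852
finger_force: 0.0
```

Request:
{"op": "play_rows", "data": {
  "plan": [
    [[-0.1,0,-0.1],0,0],
    [[-0.1,0,-0.1],0,0],
    [[-0.1,0,-0.1],0,0],
    [[-0.1,0,-0.1],0,0],
    [[-0.1,0,-0.1],0,0],
    [[-0.1,0,-0.1],0,0],
    [[-0.1,0,-0.1],0,0],
    [[-0.1,0,0],0,0],
    [[0,0,0],0,0],
    [[0,0,0],0,0],
    [[0,0,0],0,0]
  ]
}}

```text
clock: 53.33
tcp_pos: [0.4707, -0.006, 0.2961]
tool_rot: [[0.209, 0.978, -0.0], [0.978, -0.209, 0.0], [0.0, -0.0, -1.0]]
wrist_force: [0.4, 0.2, -0.5]
opening: 0.0856
finger_force: 0.0
```

```bash
python3 - <<'E'
from h import *
from plant import env
s,m,o=look("w13",["can","tube","bottle","jar"]);m=env.camera_model("wrist")
im=env.capture("side");M=env.camera_model("side")
u=np.array([np.cos(1.3624),np.sin(1.3624)]);v=np.array([u[1],-u[0]])
for n,p in(("can",[.5417,.324]),("tube",[.5263,.2543]),("bottle",[.511,.1824]),("jar",[.496,.110])):
    q=proj(M,surf(n,[*p,.009]));print(n,q.min(0).round(),q.max(0).round(),[d["extent"] for d in env.masks_of(n,"side")][:1])
    for d in o[n][:1]:
        x,r=fit(n,[(m,d["extent"])],p,.009);w=x-[.5175,.217];print("  carrier xy mm",(1e3*w@v).round(1),(1e3*w@u).round(1),r.round(1))
w=cv2.imread("pics/w13.png")[0:400,170:470]
cv2.imwrite("pics/fin.png",np.hstack([w,cv2.resize(im[120:220,240:340,::-1],(400,400),interpolation=2)]))
E
```

```text
can 0.31 [297.0, 37.0, 338.0, 87.0] ((318.75, 62.250003814697266), (45.25482940673828, 45.96194076538086), 45.0)
bottle 0.62 [299.0, 4.0, 337.0, 27.0] ((316.5, 12.5), (25.0, 35.0), 90.0)
jar 0.71 [296.0, 36.0, 338.0, 90.0] ((318.0000305175781, 62.00001525878906), (45.25482940673828, 46.66904067993164), 45.0)
can [272. 135.] [289. 165.] [[275.1, 135.6, 289.6, 162.0]]
  carrier xy mm 0.3 -108.2 [-3.1 -1.   3.   3.2]
tube [279. 144.] [292. 175.] [[277.8, 146.4, 287.5, 173.8]]
bottle [283. 146.] [299. 187.] [[286.8, 147.0, 294.9, 185.7]]
  carrier xy mm 0.5 -77.8 [-1.5 -0.8  1.5 35.7]
jar [288. 173.] [306. 201.] [[287.7, 170.4, 308.4, 197.2]]
  carrier xy mm -0.2 -107.2 [-2.1  1.1  2.1 -2.1]
```

View pics/fin.png

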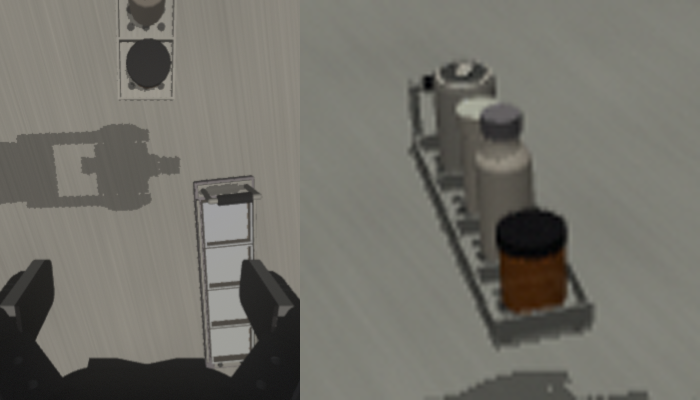

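All four samples stand upright in the carrier in the order can, tube, bottle, jar from its handle. The jar is about 2 mm from its pocket centre, the rack is empty and the gripper is clear.

```bash
python3 -c "
from plant import env
print(env.job_done())"
```

```text
the job is handed in; nothing more can be done
None
```

I moved all four samples into the carrier in order from its handle (can, tube, bottle, jar), upright and released, and handed the job in at about 54 s; the hand-in returned no verdict, so the result rests on the final pictures and position fits.

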